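Load oiled footed dishes into a drying box with a notched lifter

ROBOT

A 6-joint arm with a two-finger parallel gripper is mounted at the origin on the work surface. World frame = base frame: x ahead of the robot, y to its left, z up, the work surface at z = 0. Lengths are in m, angles in rad, forces in N, time in s.
With the tool pointing down it reaches from about 0.4 to 0.825 m from the base axis. Payload 7 kg.
Tool frame: the origin (TCP) lies on the centre line of the jaws, within the pads' length; the fingertips stand 22 mm ahead of it and the grasp point (between the pads) lies 3 mm ahead of it; z points along the fingers, y is the line along which they close (so a half turn about z gives the same grasp; the last joint's range is limited). The gripper opens to 88 mm and grips with 3 to 60 N. Pads are 19 mm wide; open, the fingers measure 130 mm over their backs; the gripper's body (78 mm by 193 mm) begins 47 mm behind the grasp point.
Start: joints at [1.448, 0.359, 0.012, 0, -1.224, -0.288], TCP at [0.27, 0.619, 0.249] pointing down, gripper open.
Joint ranges: [-3.07, 3.07], [-1.43, 2.12], [-1.02, 1.25], [-3.03, 1.67], [-3.05, -0], [-3.03, 3.03]. Speed limits (rad/s): [2.39, 2.39, 3.01, 3.14, 3.14, 3.14].

INTERFACE

Orientations are given as [roll, pitch, yaw] about the fixed x, y, z axes, in that order (R = Rz(yaw) Ry(pitch) Rx(roll)).
In Python, from station import monitor, viewer, order gives the robot as it stands. The module is installed in compiled form; this text tells all that it offers.
- The arm moves only by the tool servo_tool, never from a script. Its argument "targets" is a list of rows, each an object with "angular": the turn, a rotation vector about the tool's x, y, z in degrees, a list of three; "xyz": the shift along the tool's x, y, z in cm, a list of three; "claw": the finger opening in cm, from 0 to 8.76. A call has 1 to 20 rows; each row shifts and turns the commanded pose from where the row before left it, along the tool's axes as they then stand; what a row does not reach is not made up. A row lasts 1/10 s, in which the tool goes at most 50 mm and 8.59 degrees, less where a joint would pass 70% of its speed; a pose out of reach is approached as far as the arm can. A call is refused whole if a number of a shift passes 5 or a number of a turn 8.59, either way. A call with a gripper value outside its range is refused whole. The fingers move at their own pace and stop on an object; "force" is the grip in N (left out, the last holds). Time passes only in rows, so rows that do not move let the fingers close. It gives the time, the measured TCP pose, the force, the opening and the grip force at its end, in the units of the state.
- monitor.get_state(): the state, without advancing time (a new reading comes with each control period).
- viewer.grab_frame(name): name is "scene" or "side" or "wrist"; returns a dict with "color" (420x560x3 uint8, blue, green, red), "fovy" (degrees; the focal length in pixels is half the picture's height over the tangent of half this angle, whatever the lens; pixels are square), "cx", "cy" (the principal point, pixels), "k1" (the pictures are not rectified: a ray, as slopes to the right and down, at radius r is drawn at 1 + k1 r^2 times it, then the intrinsics apply), "R" (3x3) and "t" (3): a world point X has camera coordinates R X + t. Camera axes: x right, y down, z forward; pixel columns grow to the right and rows downward; lengths in m; the calibration is good to about 2 mm. A picture is of the moment at which its call begins. There is no depth.
- order.job_done(): hands the job in; it is judged then, once.
The state is a dict: "t": time; "q": joint angles; "qd": joint speeds; "joint_efforts": joint torques, N m; "eef_pos": TCP position; "ee_rot": TCP orientation; "force": force on the tool from outside, world axes, zero at the start; "moment": the same for the moment, N m; "width": finger opening in m; "gripper_force": force on a finger pad.
Only numpy, scipy, OpenCV 4.12 (cv2) and the standard library are available. Lean on these libraries where they do the work, as an engineer would, in place of code of your own. Each camera call takes 0.05 s, during which the arm holds its last target. There are 200 camera calls.

TASK

The turned dishes standing on the bench are freshly oiled, so no finger may touch them and they must never be tipped: slide the drying box's near lid fully back over the far one, then with the notched lifter carry every dish level into the box and stand it centred on a felt pad, one to a pad. When all are in, lay the lifter back flat in the middle of its rubber mat and slide the near lid fully shut again; leave the tin, jar and sanding block where they are.

Things in the scene. Friction and masses are not known exactly. Their poses are not given: they have to be found in the camera images.
- drying_box: Fixed plywood box, 610 long (x) by 370 (y), under two bypass lids (the far one latched shut). Origin on the bench under the middle of its near half; x runs along it away from the robot, z up. Flat floor 10 above the bench, no partition. Inner faces: near end x = -147.5, far end 442.5, sides y = +-175. The aluminium tracks on the sides reach 96 above the bench, end walls 78. Three pads in the near half.
- pad0 (a point): Centre of a round grey felt pad, 68 diameter, let in flush in the box floor (10 above the bench), at x = 82.5, y = -110 of the box frame. The three pads lie in a row across the box, 110 apart; a dish may stand on any of them.
- pad1 (a point): The middle pad, x = 82.5, y = 0 of the box frame, otherwise as pad0.
- pad2 (a point): The third pad, x = 82.5, y = +110 of the box frame, otherwise as pad0.
- lid_near (a joint): Travel in m of the near lid, a 6 mm plywood panel 305 (box x) by 350 in the upper track, top 94 above the bench. 0 = shut over the near half, 0.285 = fully open over the far lid; grows along the box's +x. Starts from 0 to 0.04. About 2.5 N of friction; stays where left. Open, its near edge is at x = 132.5 of the box frame.
- lid_grip (a point): Centre of the near lid's upright wooden grip bar: 14 thick (box x), 120 long (box y), 36 tall, from 94 to 130 above the bench; it moves with the lid and when shut lies at x = -112.5 of the box frame, y = 0. Pinch it from above across its thickness.
- tool_mat: Fixed black rubber mat on the bench, 220 (its x) by 150 by 4 thick, flat; origin at the middle of its underside on the bench. The lifter's place.
- lifter: Loose notched lifter, 150 g: flat aluminium blade 4 thick, wooden handle above it. Origin on the blade's underside, below the middle of the handle and roughly below the centre of mass; x points to the open tip, z up. Blade x = -30 to 75, 88 wide; notch 60 wide, open at the tip, x = 15 to 75, leaves two prongs 14 wide. A strap at x = -27 rises to the handle. Starts on the mat, blade down.
- lifter_grip (a point): Middle of the lifter's handle, 101 above the blade's underside: wooden bar 110 long (lifter x, from -55 to 55), 22 wide (y), 26 tall. Grip it from above across its width.
- dish0: Loose turned wooden dish, freshly oiled, 55 to 110 g, standing on its foot; two or three alike are present. Round; origin at the middle of the foot's underside, z up. A flat rim disc, 96 diameter, 10 thick, on a foot 50 diameter, 24 tall: the rim's flat underside is 24 above what it stands on, its top 34. May be absent.
- dish1: Like dish0; may be absent.
- dish2: Like dish0; may be absent.
- oil_tin: Loose can, 80 diameter, 130 tall, left alone; origin at the middle of its base.
- sanding_block: Loose cork sanding block, 100 by 60 by 35, left alone; origin at the middle of its underside.
- wax_jar: Loose jar, 70 diameter, 70 tall, left alone; origin at the middle of its base.
Mind the look-alikes: they are no part of the job. What is shaped like the lifter but green or turquoise is not meant. What is shaped like the dish1 but red is not meant.

How it is judged:
On the way, in this order (a step that is already met when the one before it is completed fails the run):
1. the near lid is slid fully back (to within 15 mm of its stop) (value of joint lid_near above 0.27 m), for 0.2 s.
2. every dish stands upright on the box floor within 20 mm of a pad's centre, off the lifter ((horizontal distance between dish0 and pad0 below 0.02 m or horizontal distance between dish0 and pad1 below 0.02 m or horizontal distance between dish0 and pad2 below 0.02 m) and z of each of dish0, dish1, dish2 in the frame of drying_box below 0.016 m and angle between each of dish0, dish1, dish2's own z axis and vertical below 0.08 rad and linear speed of each of dish0, dish1, dish2 below 0.03 m/s and contact force between lifter and dish0 below 0.05 N and (horizontal distance between dish1 and pad0 below 0.02 m or horizontal distance between dish1 and pad1 below 0.02 m or horizontal distance between dish1 and pad2 below 0.02 m) and contact force between lifter and dish1 below 0.05 N and (horizontal distance between dish2 and pad0 below 0.02 m or horizontal distance between dish2 and pad1 below 0.02 m or horizontal distance between dish2 and pad2 below 0.02 m) and contact force between lifter and dish2 below 0.05 N), for 0.3 s.
At the end, for the whole second after the job is handed in: Every dish present stands upright (within 0.08 rad) and at rest on the box floor, its axis within 20 mm of the centre of a pad; the near lid is shut to within 10 mm; the lifter lies flat and still on the rubber mat with its origin within 45 mm of the mat's middle ((horizontal distance between dish0 and pad0 below 0.02 m or horizontal distance between dish0 and pad1 below 0.02 m or horizontal distance between dish0 and pad2 below 0.02 m) and z of each of dish0, dish1, dish2 in the frame of drying_box below 0.016 m and angle between each of dish0, dish1, dish2, lifter's own z axis and vertical below 0.08 rad and linear speed of each of dish0, dish1, dish2, lifter below 0.03 m/s and (horizontal distance between dish1 and pad0 below 0.02 m or horizontal distance between dish1 and pad1 below 0.02 m or horizontal distance between dish1 and pad2 below 0.02 m) and (horizontal distance between dish2 and pad0 below 0.02 m or horizontal distance between dish2 and pad1 below 0.02 m or horizontal distance between dish2 and pad2 below 0.02 m) and value of joint lid_near below 0.01 m and horizontal distance between lifter and tool_mat below 0.045 m and height (world z) of lifter below 0.009 m); the robot touches nothing.
It fails at once if a finger touches a dish (contact force between the fingers and dish0 above 0.3 N or contact force between the fingers and dish1 above 0.3 N or contact force between the fingers and dish2 above 0.3 N).
It fails at once if a dish is tipped by more than 0.4 rad (angle between any of dish0, dish1, dish2's own z axis and vertical above 0.4 rad).
It fails at once if the tin, jar or sanding block is moved more than 30 mm (distance of any of oil_tin, sanding_block, wax_jar from where it was at the start of the episode above 0.03 m).
Of dish0, dish1, dish2 only 2 to 3 are there at a start; the rules pass over those that are not, and their reading is None.
At some moment in a run one of dish0, dish1, dish2, lifter may be knocked a few centimetres aside while the robot is not near it.
It also fails if it takes over 210 s, if anything falls off the work surface, if the arm or the gripper's body presses on something with over 40 N, if the wrist force passes 120 N, or if a joint passes its speed limit or range.

## Working session

There is one attempt and no reset: what is moved stays moved. The work goes in short steps, Python scripts to look and compute and a tool call to move; the robot and the scene stay as the last step left them, time stands still between calls to the robot, and variables do not carry over. Pictures are saved under pics/ and viewed, at most 14 in all, crops included, and the job is handed in when it is done.

Besides the shell and the picture viewer there is one more tool, called after "Call:" as name([rows], argument=value, ...), one row to a line, values as JSON. servo_tool: Moves the arm, as the interface text tells. Its arguments: {"type":"object","properties":{"targets":{"type":"array"},"force":{"type":"number"}},"required":["targets"]}

```bash
mkdir -p pics; cat > h.py <<'E'
import numpy as np, cv2
from station import monitor, viewer, order
def grab(n,save=None):
    f=viewer.grab_frame(n)
    if save: cv2.imwrite('pics/'+save+'.png',f['color'])
    return f
def ray(f,u,v):
    h=f['color'].shape[0]; F=h/2/np.tan(np.radians(f['fovy'])/2)
    d=np.array([(u-f['cx'])/F,(v-f['cy'])/F]); s=d.copy()
    for _ in range(30): s=d/(1+f['k1']*(s@s))
    R=np.array(f['R']);t=np.array(f['t'])
    return -R.T@t, R.T@np.array([s[0],s[1],1])
def onz(f,u,v,z):
    o,d=ray(f,u,v); return o+d*(z-o[2])/d[2]
def proj(f,X):
    h=f['color'].shape[0]; F=h/2/np.tan(np.radians(f['fovy'])/2)
    c=np.array(f['R'])@np.array(X)+np.array(f['t']); s=c[:2]/c[2]; s=s*(1+f['k1']*(s@s))
    return s*F+[f['cx'],f['cy']]
E
python3 - <<'E'
from h import *
print(monitor.get_state())
for n in ('scene','side','wrist'):
    f=grab(n,n+'0'); print(n,f['fovy'],f['cx'],f['cy'],f['k1'],(-np.array(f['R']).T@np.array(f['t'])).round(3))
a=[cv2.imread(f'pics/{n}0.png') for n in('scene','side')]
E
```

```text
{'t': 0.0, 'q': array([ 1.44811725e+00,  3.59401103e-01,  1.10505937e-02, -3.33567660e-04,
       -1.22411868e+00, -2.88112749e-01]), 'qd': array([-0.0002754 ,  0.00101398,  0.00078774, -0.00051067,  0.00162719,
        0.00098937]), 'joint_efforts': array([ 6.22399966e-04, -5.82716167e+01,  2.93058211e+01,  6.99704155e+00,
        7.15020869e-03, -1.42699992e-04]), 'eef_pos': array([0.2693888 , 0.61841053, 0.24761287]), 'ee_rot': array([ 3.13989963e+00, -1.74729283e-04, -4.10905282e-01]), 'force': array([ 0.22571666,  0.26656296, -0.11948927]), 'moment': array([ 0.02726282,  0.01317508, -0.03926117]), 'gripper_force': 0.0, 'width': 0.08785110339728597}
scene 42.965106565435875 282.70057318602534 206.92363668801187 -0.13042533007378287 [ 1.473 -0.52   0.906]
side 55.578321616169525 275.67394579761805 209.3700542059613 -0.0962897355807813 [-0.115 -0.706  0.684]
wrist 67.89775362963827 285.5612752798227 211.94479732543178 -0.055247022383238115 [0.337 0.59  0.383]
```

View pics/scene0.png

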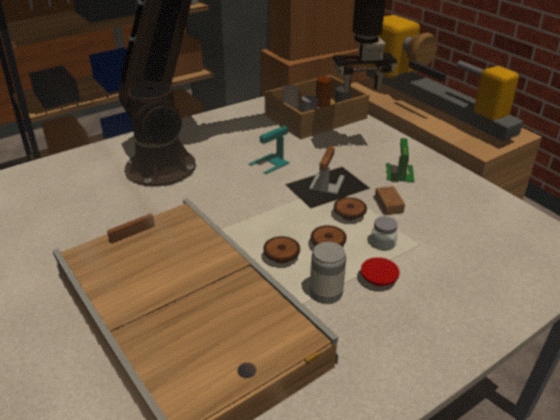

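View pics/side0.png

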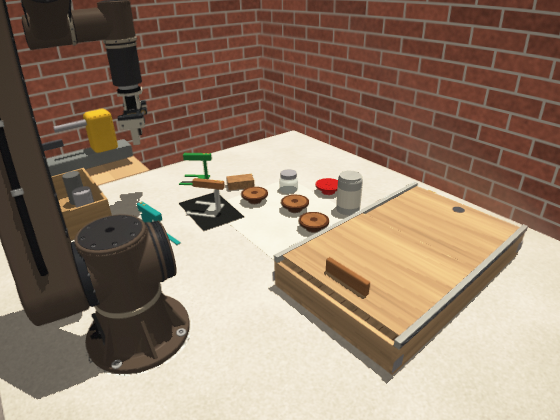

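Scene: three brown dishes at about (282,250), (328,238) and (350,209); mat and lifter at (327,186); tin (328,270), jar (385,233), block (390,200), red decoy (380,272); lid grip (131,228). Side view: the same dishes at (314,221), (294,202) and (254,194), with the grip at (347,276).

```bash
python3 - <<'E'
from h import *
f=grab('scene');g=grab('side')
a=cv2.resize(f['color'][160:310,230:420],None,fx=4,fy=4,interpolation=cv2.INTER_CUBIC);cv2.imwrite('pics/c1.png',a)
b=cv2.resize(g['color'][140:340,160:420],None,fx=3,fy=3,interpolation=cv2.INTER_CUBIC);cv2.imwrite('pics/c2.png',b)
for n,F in(('scene',f),('side',g)):
    hsv=cv2.cvtColor(F['color'],cv2.COLOR_BGR2HSV)
    m=cv2.inRange(hsv,(2,110,20),(14,255,175))
    k,l,s,c=cv2.connectedComponentsWithStats(m)
    for i in range(1,k):
        if 60<s[i,4]<3000:
            cn=cv2.findContours((l==i).astype(np.uint8),0,2)[0][0]
            e=cv2.fitEllipse(cn) if len(cn)>5 else None
            x,y=c[i]; p=onz(F,*e[0],.032)
            if -0.2<p[0]<1.2 and abs(p[1])<1: print(n,s[i],e,p.round(3))
E
```

```text
scene [447 145  26  20 116] ((459.370849609375, 154.15977478027344), (14.747603416442871, 20.668874740600586), 111.52755737304688) [0.527 0.853 0.032]
scene [320 146  14  24 153] ((326.5512390136719, 157.4225311279297), (7.236760139465332, 26.10600471496582), 23.692869186401367) [0.298 0.46  0.032]
scene [508 149  20  18  87] ((518.21142578125, 160.15357971191406), (14.478744506835938, 18.640399932861328), 41.55763244628906) [0.666 0.996 0.032]
scene [470 155  48  24 216] ((490.89276123046875, 166.5106201171875), (18.761470794677734, 38.81627655029297), 99.3485336303711) [0.64  0.879 0.032]
scene [520 160  40  29 490] ((537.84814453125, 176.24288940429688), (26.797761917114258, 34.97355270385742), 102.39207458496094) [0.766 0.963 0.032]
scene [543 185  17  13  90] ((552.134521484375, 191.2813720703125), (5.054011344909668, 23.826637268066406), 118.4340591430664) [0.845 0.923 0.032]
scene [377 187  27  27 368] ((390.38836669921875, 199.99366760253906), (18.633098602294922, 31.851341247558594), 147.26437377929688) [0.596 0.463 0.032]
scene [335 197  31  23 493] ((349.5669860839844, 207
[... 731 characters left out ...]
25.1519775390625, 362.01544189453125), (7.416924953460693, 19.93484878540039), 24.865983963012695) [ 0.951 -0.054  0.032]
scene [272 371  33  18 144] ((289.8394775390625, 380.3830261230469), (13.773886680603027, 28.380258560180664), 79.6151123046875) [ 0.948 -0.139  0.032]
scene [272 387  18  17  76] ((278.5914611816406, 394.4117736816406), (11.93010139465332, 18.81133270263672), 51.248722076416016) [ 0.963 -0.176  0.032]
scene [243 390  29  25 134] ((256.6939697265625, 401.7431945800781), (17.399227142333984, 28.33053207397461), 66.54876708984375) [ 0.953 -0.22   0.032]Traceback (most recent call last):
  File "<stdin>", line 13, in <module>
TypeError: 'NoneType' object is not subscriptable
```

View pics/c1.png

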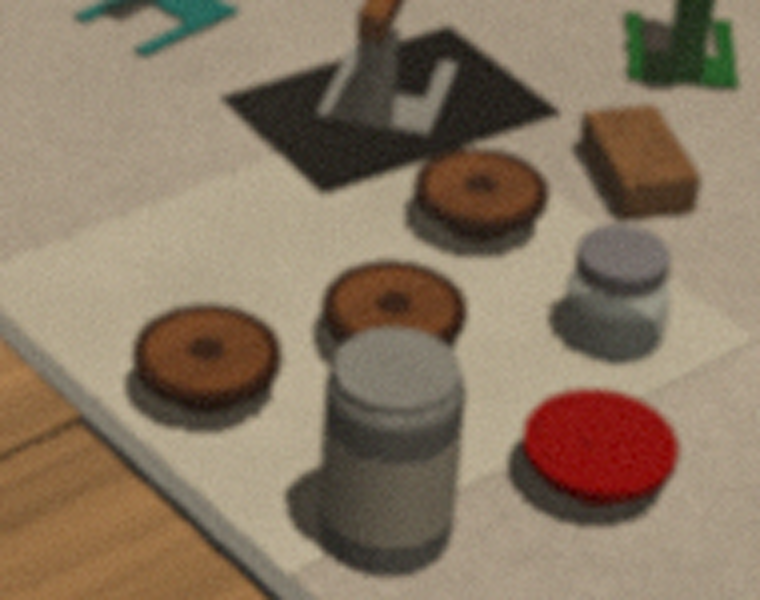

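View pics/c2.png

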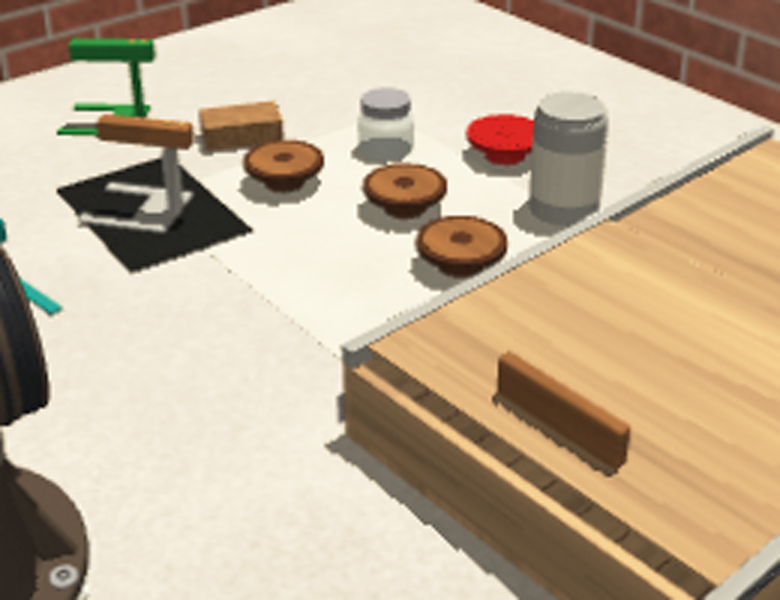

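```bash
python3 - <<'E'
from h import *
f=grab('scene');g=grab('side')
A=lambda x,y,z:onz(f,230+x/4-.4,160+y/4-.4,z).round(4)
B=lambda x,y,z:onz(g,160+x/3-.3,140+y/3-.3,z).round(4)
print('dish',[ (A(*p,.034),B(*q,.034)) for p,q in (((207,348),(462,238)),((394,302),(404,183)),((483,184),(284,157)))])
print('tin',A(393,370,.13),B(570,107,.13),'jar',A(623,253,.07),B(386,98,.07),'red',A(600,445,.034))
print('block top',A(590,112,.035),A(655,108,.035),A(695,180,.035),A(625,186,.035))
print('mat',[A(*p,.004) for p in((222,98),(450,27),(560,112),(322,192))],[B(*p,.004) for p in((57,190),(132,272),(252,230))])
print('prongtips scene',A(350,60,.008),A(450,65,.008),A(430,132,.008),A(318,112,.008),'side',B(80,220,.008),B(107,186,.008),B(170,228,.008))
print('handle side top',B(100,118,.118),B(190,125,.118))
print('track',[onz(f,*p,.096).round(4) for p in((188,205),(332,338),(60,250))],B(347,350,.096),B(770,130,.096),onz(g,392,345,.096).round(4),onz(g,525,228,.096).round(4))
print('grip top side',B(500,353,.13),B(630,433,.13),B(512,352,.13))
print('grip scene',[onz(f,*p,.13).round(4) for p in((108,231),(153,216))])
h=cv2.resize(f['color'][190:300,40:220],None,fx=4,fy=4,interpolation=cv2.INTER_CUBIC);cv2.imwrite('pics/c3.png',h)
E
```

```text
dish [(array([0.5974, 0.0778, 0.034 ]), array([0.5964, 0.0718, 0.034 ])), (array([0.6268, 0.2072, 0.034 ]), array([0.6235, 0.2   , 0.034 ])), (array([0.5551, 0.3445, 0.034 ]), array([0.5542, 0.3368, 0.034 ]))]
tin [0.7686 0.0882 0.13  ] [0.7584 0.0842 0.13  ] jar [0.7051 0.3345 0.07  ] [0.6993 0.3277 0.07  ] red [0.8085 0.2244 0.034 ]
block top [0.5286 0.472  0.035 ] [0.5519 0.5171 0.035 ] [0.6376 0.4744 0.035 ] [0.6148 0.4268 0.035 ]
mat [array([0.3199, 0.2801, 0.004 ]), array([0.3348, 0.4981, 0.004 ]), array([0.482 , 0.4876, 0.004 ]), array([0.4655, 0.2691, 0.004 ])] [array([0.33  , 0.4864, 0.004 ]), array([0.3166, 0.2724, 0.004 ]), array([0.461 , 0.2646, 0.004 ])]
prongtips scene [0.3354 0.3936 0.008 ] [0.3857 0.4557 0.008 ] [0.4522 0.3813 0.008 ] [0.3825 0.3268 0.008 ] side [0.3182 0.3987 0.008 ] [0.3781 0.4504 0.008 ] [0.3891 0.3194 0.008 ]
handle side top [0.3624 0.4067 0.118 ] [0.4306 0.3278 0.118 ]
track [array([ 0.3787, -0.0736,  0.096 ]), array([ 0.9499, -0.0409,  0.096 ]), array([ 0.3766, -0.4168,  0.096 ])] [ 0.3413 -0.0737  0.096 ] [ 0.9409 -0.0462  0.096 ] [ 0.347  -0.4283  0.096 ] [ 0.9499 -0.4042  0.096 ]
grip top side [ 0.4037 -0.1859  0.13  ] [ 0.4115 -0.31    0.13  ] [ 0.4117 -0.1907  0.13  ]
grip scene [array([ 0.4156, -0.3015,  0.13  ]), array([ 0.4192, -0.186 ,  0.13  ])]
```

View pics/c3.png

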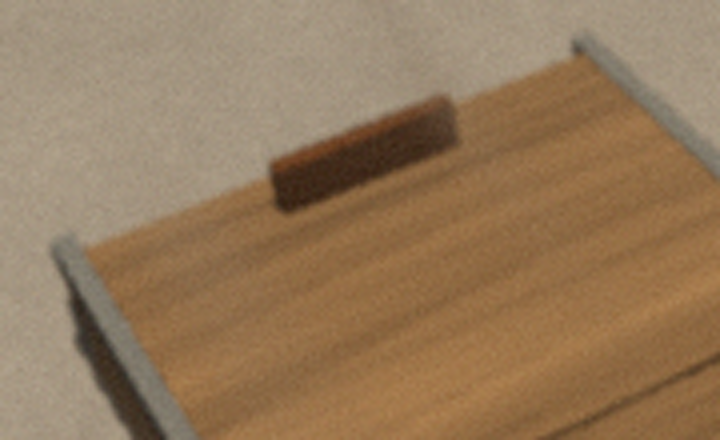

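Crop 3 shows the near lid with its grip bar at c3 (270–455, 95–210), and the track ends at (62,240) and (585,38). The box yaw is about 0.045 rad. Moving to the lid grip now.

Call:
servo_tool([
  {"angular": [0, 0, 8], "xyz": [0, 0, 0], "claw": 8.7},
  {"angular": [0, 0, 8], "xyz": [0, 0, 0], "claw": 8.7},
  {"angular": [0, 0, 8], "xyz": [0, 0, 0], "claw": 8.7},
  {"angular": [0, 0, 8], "xyz": [0, 0, 0], "claw": 8.7},
  {"angular": [0, 0, 8], "xyz": [0, 0, 0], "claw": 8.7},
  {"angular": [0, 0, 8], "xyz": [0, 0, 0], "claw": 8.7},
  {"angular": [0, 0, 8], "xyz": [0, 0, 0], "claw": 8.7},
  {"angular": [0, 0, 8], "xyz": [0, 0, 0], "claw": 8.7},
  {"angular": [0, 0, 0], "xyz": [3.2, -2.2, 0], "claw": 8.7},
  {"angular": [0, 0, 0], "xyz": [3.2, -2.2, 0], "claw": 8.7},
  {"angular": [0, 0, 0], "xyz": [3.2, -2.2, 0], "claw": 8.7},
  {"angular": [0, 0, 0], "xyz": [3.2, -2.2, 0], "claw": 8.7},
  {"angular": [0, 0, 0], "xyz": [3.2, -2.2, 0], "claw": 8.7},
  {"angular": [0, 0, 0], "xyz": [3.2, -2.2, 0], "claw": 8.7},
  {"angular": [0, 0, 0], "xyz": [3.2, -2.2, 0], "claw": 8.7},
  {"angular": [0, 0, 0], "xyz": [3.2, -2.2, 0], "claw": 8.7},
  {"angular": [0, 0, 0], "xyz": [3.2, -2.2, 0], "claw": 8.7},
  {"angular": [0, 0, 0], "xyz": [3.2, -2.2, 0], "claw": 8.7},
  {"angular": [0, 0, 0], "xyz": [3.2, -2.2, 0], "claw": 8.7},
  {"angular": [0, 0, 0], "xyz": [3.2, -2.2, 0], "claw": 8.7},
])

```text
t: 2.35
eef_pos: [0.5506, 0.2452, 0.2488]
ee_rot: [-3.141, 0.0, -1.528]
force: [0.1, 0.6, -0.1]
width: 0.0871
gripper_force: 0.0
```

Call:
servo_tool([
  {"angular": [0, 0, 0], "xyz": [3.5, 1.1, 0], "claw": 8.7},
  {"angular": [0, 0, 0], "xyz": [3.5, 1.1, 0], "claw": 8.7},
  {"angular": [0, 0, 0], "xyz": [3.5, 1.1, 0], "claw": 8.7},
  {"angular": [0, 0, 0], "xyz": [3.5, 1.1, 0], "claw": 8.7},
  {"angular": [0, 0, 0], "xyz": [3.5, 1.1, 0], "claw": 8.7},
  {"angular": [0, 0, 0], "xyz": [3.5, 1.1, 0], "claw": 8.7},
  {"angular": [0, 0, 0], "xyz": [3.5, 1.1, 0], "claw": 8.7},
  {"angular": [0, 0, 0], "xyz": [3.5, 1.1, 0], "claw": 8.7},
  {"angular": [0, 0, 0], "xyz": [3.5, 1.1, 0], "claw": 8.7},
  {"angular": [0, 0, 0], "xyz": [3.5, 1.1, 0], "claw": 8.7},
  {"angular": [0, 0, 0], "xyz": [3.5, 1.1, 0], "claw": 8.7},
  {"angular": [0, 0, 0], "xyz": [3.5, 1.1, 0], "claw": 8.7},
  {"angular": [0, 0, 0], "xyz": [3.5, 1.1, 0], "claw": 8.7},
  {"angular": [0, 0, 0], "xyz": [3.5, 1.1, 0], "claw": 8.7},
  {"angular": [0, 0, 0], "xyz": [0, 0, 0], "claw": 8.7},
])

```text
t: 3.85
eef_pos: [0.4158, -0.2525, 0.2485]
ee_rot: [3.141, -0.0, -1.531]
force: [-0.6, -0.6, -0.1]
width: 0.0874
gripper_force: 0.0
```

```bash
python3 - <<'E'
from h import *
s=monitor.get_state(); print(s['t'],s['q'].round(3),s['eef_pos'].round(4),s['ee_rot'].round(4))
f=grab('wrist','w1')
E
```

```text
3.85 [-0.14   0.044 -0.391  0.    -1.136  0.179] [ 0.4158 -0.2525  0.2485] [ 3.1412e+00 -3.0000e-04 -1.5314e+00]
```

View pics/w1.png

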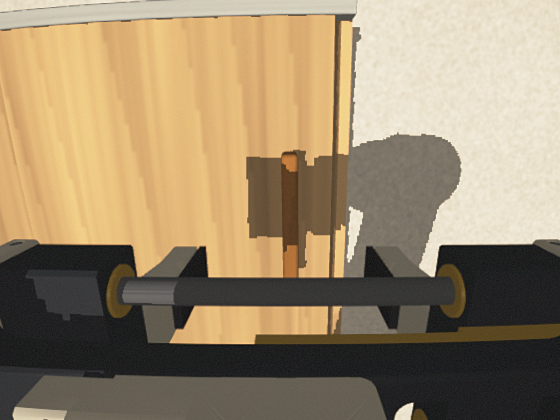

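The wrist view shows the bar's top from (290,153) down to (290,280), just left of the gripper centre. The +y track is at the top (row ~15) and the box's near edge at column ~350.

```bash
python3 - <<'E'
from h import *
f=grab('wrist')
c=f['color']
for v in (170,200,230,260):
    print(v,[tuple(int(q) for q in c[v,u]) for u in (276,280,284,288,292,296,300,304)])
for p in((282,155),(298,152),(282,235),(298,235)): print(p,onz(f,*p,.13).round(4))
# track inner/outer edges and end wall
for p in((0,25),(355,12)): print('trk',onz(f,*p,.096).round(4))
for p in((351,30),(342,330)): print('wall',onz(f,*p,.078).round(4))
E
```

```text
170 [(59, 89, 112), (63, 91, 116), (35, 62, 91), (59, 129, 201), (62, 125, 195), (53, 102, 158), (64, 90, 113), (58, 83, 105)]
200 [(58, 88, 111), (65, 92, 116), (34, 59, 91), (37, 63, 93), (39, 63, 91), (37, 59, 86), (61, 90, 111), (56, 84, 102)]
230 [(59, 88, 112), (56, 87, 109), (32, 58, 87), (37, 59, 92), (38, 62, 88), (32, 58, 86), (61, 86, 110), (65, 93, 116)]
260 [(118, 178, 223), (117, 177, 224), (56, 103, 157), (57, 113, 176), (60, 117, 182), (54, 108, 169), (61, 85, 109), (61, 88, 113)]
(282, 155) [ 0.4209 -0.2997  0.13  ]
(298, 152) [ 0.4081 -0.3026  0.13  ]
(282, 235) [ 0.4184 -0.2313  0.13  ]
(298, 235) [ 0.4045 -0.2319  0.13  ]
trk [ 0.6731 -0.4033  0.096 ]
trk [ 0.3648 -0.4174  0.096 ]
wall [ 0.3638 -0.4083  0.078 ]
wall [ 0.3447 -0.0983  0.078 ]
```

Call:
servo_tool([
  {"angular": [0, 0, 0], "xyz": [-1.0, 0.4, 2.6], "claw": 8.7},
  {"angular": [0, 0, 0], "xyz": [0, 0, 2.5], "claw": 7},
  {"angular": [0, 0, 0], "xyz": [0, 0, 2.5], "claw": 6},
  {"angular": [0, 0, 0], "xyz": [0, 0, 2.5], "claw": 5},
  {"angular": [0, 0, 0], "xyz": [0, 0, 2.5], "claw": 4},
  {"angular": [0, 0, 0], "xyz": [0, 0, 0], "claw": 0.5},
  {"angular": [0, 0, 0], "xyz": [0, 0, 0], "claw": 0.5},
  {"angular": [0, 0, 0], "xyz": [0, 0, 0], "claw": 0.5},
  {"angular": [0, 0, 0], "xyz": [0, 0, 0], "claw": 0.5},
  {"angular": [0, 0, 0], "xyz": [0, 0, 0], "claw": 0.5},
  {"angular": [0, 0, 0], "xyz": [0, 0, 0], "claw": 0.5},
], force=15)

```text
t: 5.05
eef_pos: [0.4125, -0.2399, 0.1232]
ee_rot: [-3.141, -0.0, -1.528]
force: [-1.7, 1.0, 4.8]
width: 0.0139
gripper_force: 15.0
```

Call:
servo_tool([
  {"angular": [0, 0, 0], "xyz": [0, -1.3, 0], "claw": 0.5},
  {"angular": [0, 0, 0], "xyz": [0, -1.3, 0], "claw": 0.5},
  {"angular": [0, 0, 0], "xyz": [0, -1.3, 0], "claw": 0.5},
  {"angular": [0, 0, 0], "xyz": [0, -1.3, 0], "claw": 0.5},
  {"angular": [0, 0, 0], "xyz": [0, -1.3, 0], "claw": 0.5},
  {"angular": [0, 0, 0], "xyz": [0, -1.3, 0], "claw": 0.5},
  {"angular": [0, 0, 0], "xyz": [0, -1.3, 0], "claw": 0.5},
  {"angular": [0, 0, 0], "xyz": [0, -1.3, 0], "claw": 0.5},
  {"angular": [0, 0, 0], "xyz": [0, -1.3, 0], "claw": 0.5},
  {"angular": [0, 0, 0], "xyz": [0, -1.3, 0], "claw": 0.5},
  {"angular": [0, 0, 0], "xyz": [0, -1.3, 0], "claw": 0.5},
  {"angular": [0, 0, 0], "xyz": [0, -1.3, 0], "claw": 0.5},
  {"angular": [0, 0, 0], "xyz": [0, -1.3, 0], "claw": 0.5},
  {"angular": [0, 0, 0], "xyz": [0, -1.3, 0], "claw": 0.5},
  {"angular": [0, 0, 0], "xyz": [0, -1.3, 0], "claw": 0.5},
  {"angular": [0, 0, 0], "xyz": [0, -1.3, 0], "claw": 0.5},
  {"angular": [0, 0, 0], "xyz": [0, -1.3, 0], "claw": 0.5},
  {"angular": [0, 0, 0], "xyz": [0, -1.3, 0], "claw": 0.5},
  {"angular": [0, 0, 0], "xyz": [0, 0, 0], "claw": 0.5},
])

```text
t: 6.95
eef_pos: [0.6488, -0.2276, 0.1233]
ee_rot: [-3.139, 0.001, -1.526]
force: [1.1, 11.5, 4.2]
width: 0.0139
gripper_force: 15.0
```

Call:
servo_tool([
  {"angular": [0, 0, 0], "xyz": [-0.2, -0.8, 0], "claw": 0.5},
  {"angular": [0, 0, 0], "xyz": [-0.1, -0.8, 0], "claw": 0.5},
  {"angular": [0, 0, 0], "xyz": [0, -0.7, 0], "claw": 0.5},
  {"angular": [0, 0, 0], "xyz": [0, -0.4, 0], "claw": 0.5},
  {"angular": [0, 0, 0], "xyz": [0, -0.4, 0], "claw": 0.5},
  {"angular": [0, 0, 0], "xyz": [0, -0.4, 0], "claw": 0.5},
  {"angular": [0, 0, 0], "xyz": [0, -0.4, 0], "claw": 0.5},
  {"angular": [0, 0, 0], "xyz": [0, -0.4, 0], "claw": 0.5},
  {"angular": [0, 0, 0], "xyz": [0, -0.4, 0], "claw": 0.5},
  {"angular": [0, 0, 0], "xyz": [0, 0, 0], "claw": 0.5},
  {"angular": [0, 0, 0], "xyz": [0, 0, 0], "claw": 0.5},
])

```text
t: 8.05
eef_pos: [0.6852, -0.2257, 0.1227]
ee_rot: [3.126, 0.001, -1.53]
force: [-28.9, 2.3, 22.4]
width: 0.0169
gripper_force: 15.0
```

Call:
servo_tool([
  {"angular": [0, 0, 0], "xyz": [0, 1.0, 0], "claw": 0.5},
  {"angular": [0, 0, 0], "xyz": [0, 0, 0], "claw": 5},
  {"angular": [0, 0, 0], "xyz": [0, 0, 0], "claw": 6},
  {"angular": [0, 0, 0], "xyz": [0, 0, 0], "claw": 6},
  {"angular": [0, 0, 0], "xyz": [0, 0, -3], "claw": 6},
  {"angular": [0, 0, 0], "xyz": [0, 0, -4], "claw": 8},
  {"angular": [0, 0, 0], "xyz": [0, 0, -4], "claw": 8.7},
  {"angular": [0, 0, 0], "xyz": [0, 0, -4], "claw": 8.7},
  {"angular": [0, 0, 0], "xyz": [0, 4, 0], "claw": 8.7},
  {"angular": [0, 0, 0], "xyz": [0, 4, 0], "claw": 8.7},
  {"angular": [0, 0, 0], "xyz": [0, 4, 0], "claw": 8.7},
  {"angular": [0, 0, 0], "xyz": [0, 0, 0], "claw": 8.7},
  {"angular": [0, 0, 0], "xyz": [0, 0, 0], "claw": 8.7},
])

```text
t: 9.35
eef_pos: [0.5635, -0.2303, 0.2734]
ee_rot: [-3.14, -0.0, -1.528]
force: [0.4, 1.0, -0.8]
width: 0.0871
gripper_force: 0.0
```

```bash
python3 - <<'E'
from h import *
s=monitor.get_state(); print(s['t'],s['q'].round(3),s['eef_pos'].round(4),s['ee_rot'].round(4))
f=grab('side','s2');g=grab('wrist','w2')
a=cv2.resize(f['color'][180:360,260:540],None,fx=2,fy=2);b=g['color'][:260]
b=cv2.resize(b,(560,260)); cv2.imwrite('pics/v2.png',np.vstack([a,b])[:600])
E
```

```text
9.35 [-0.067  0.235 -0.105  0.    -1.229  0.11 ] [ 0.5635 -0.2303  0.2734] [-3.1398e+00 -2.0000e-04 -1.5278e+00]
```

View pics/v2.png

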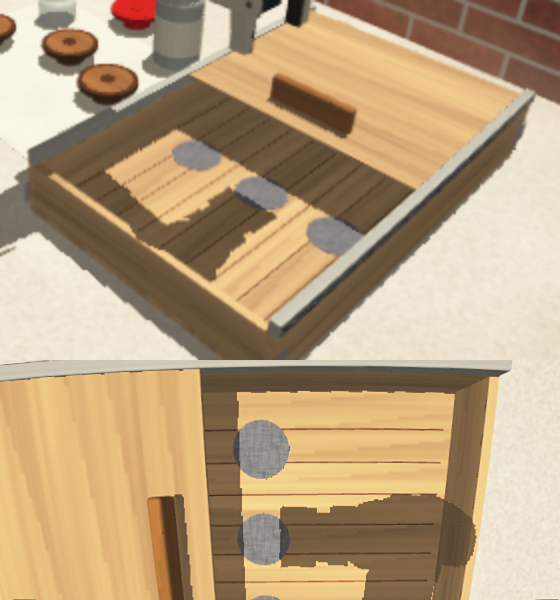

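The lid is fully open. The pads are visible at wrist (261,90) and (263,180), and all three also show in the side view.

```bash
python3 - <<'E'
from h import *
R={}
for n in('wrist','side'):
    f=grab(n); c=f['color'].astype(int)
    # grey: small chroma, medium brightness incl. shadow, off wood
    hsv=cv2.cvtColor(f['color'],cv2.COLOR_BGR2HSV)
    m=((hsv[...,1]<45)&(hsv[...,2]>60)&(hsv[...,2]<180)).astype(np.uint8)
    m=cv2.morphologyEx(m,cv2.MORPH_OPEN,np.ones((3,3),np.uint8))
    k,l,s,ce=cv2.connectedComponentsWithStats(m)
    for i in range(1,k):
        if 200<s[i,4]<5000:
            cn=cv2.findContours((l==i).astype(np.uint8),0,2)[0][0]
            e=cv2.fitEllipse(cv2.convexHull(cn)); p=onz(f,*e[0],.01)
            if .4<p[0]<.8 and p[1]<0: print(n,s[i],np.round(e[0],1),np.round(e[1],1),p.round(4))
g=f
f=grab('wrist')
print('lid edge',onz(f,201,10,.09).round(4),onz(f,216,200,.09).round(4))
print('grip',onz(f,149,138,.13),onz(f,175,136,.13))
print('inner wall/trk',onz(f,0,16,.096),onz(f,510,2,.096),onz(f,498,20,.078),onz(f,474,230,.078))
E
```

```text
wrist [ 201    5  305   10 1963] [346.5  10.5] [ 11.2 327.8] [ 0.5033 -0.4333  0.01  ]
wrist [ 234   60   55   58 2540] [260.8  88.8] [55.3 58.2] [ 0.5992 -0.3428  0.01  ]
wrist [ 238  154   52   51 2070] [263.1 178.9] [50.5 51.9] [ 0.5936 -0.2333  0.01  ]
wrist [ 242  236   48   42 1645] [265.5 257.7] [44.3 48.2] [ 0.5877 -0.1231  0.01  ]
wrist [ 118  281   56   25 1153] [146.9 292.2] [39.1 58.9] [ 0.759  -0.0603  0.01  ]
wrist [ 224  327  173   10 1096] [294.  331.3] [  9.3 220.7] [ 0.542  -0.0046  0.01  ]
side [347 251  23  14 252] [357.8 257.2] [13.3 23.4] [ 0.5843 -0.1276  0.01  ]
side [378 269  25  16 307] [390.4 276.1] [15.5 25.7] [ 0.5907 -0.2373  0.01  ]
side [414 289  27  18 357] [426.6 297.3] [17.3 27. ] [ 0.5965 -0.3455  0.01  ]
lid edge [ 0.6492 -0.4019  0.09  ] [ 0.6369 -0.2229  0.09  ]
grip [ 0.68667628 -0.28664768  0.13      ] [ 0.66343242 -0.28912338  0.13      ]
inner wall/trk [ 0.84157427 -0.3954955   0.096     ] [ 0.36605414 -0.42406663  0.096     ] [ 0.36399527 -0.4136963   0.078     ] [ 0.34734019 -0.197504    0.078     ]
```

Call:
servo_tool([
  {"angular": [0, 0, 0], "xyz": [-4.1, 1.1, 0], "claw": 7},
  {"angular": [0, 0, 0], "xyz": [-4.1, 1.1, 0], "claw": 7},
  {"angular": [0, 0, 0], "xyz": [-4.1, 1.1, 0], "claw": 7},
  {"angular": [0, 0, 0], "xyz": [-4.1, 1.1, 0], "claw": 7},
  {"angular": [0, 0, 0], "xyz": [-4.1, 1.1, 0], "claw": 7},
  {"angular": [0, 0, 0], "xyz": [-4.1, 1.1, 0], "claw": 7},
  {"angular": [0, 0, 0], "xyz": [-4.1, 1.1, 0], "claw": 7},
  {"angular": [0, 0, 0], "xyz": [-4.1, 1.1, 0], "claw": 7},
  {"angular": [0, 0, 0], "xyz": [-4.1, 1.1, 0], "claw": 7},
  {"angular": [0, 0, 0], "xyz": [-4.1, 1.1, 0], "claw": 7},
  {"angular": [0, 0, 0], "xyz": [-4.1, 1.1, 0], "claw": 7},
  {"angular": [0, 0, 0], "xyz": [-4.1, 1.1, 0], "claw": 7},
  {"angular": [0, 0, 0], "xyz": [-4.1, 1.1, 0], "claw": 7},
  {"angular": [0, 0, 0], "xyz": [-4.1, 1.1, 0], "claw": 7},
  {"angular": [0, 0, 0], "xyz": [-4.1, 1.1, 0], "claw": 7},
  {"angular": [0, 0, 0], "xyz": [-4.1, 1.1, 0], "claw": 7},
])

```text
t: 11.2
eef_pos: [0.3585, 0.4198, 0.2723]
ee_rot: [3.142, -0.0, -1.527]
force: [0.4, -0.1, 0.5]
width: 0.07
gripper_force: 0.0
```

Call:
servo_tool([
  {"angular": [0, 0, -7.7], "xyz": [0, 0, 0], "claw": 7},
  {"angular": [0, 0, -7.7], "xyz": [0, 0, 0], "claw": 7},
  {"angular": [0, 0, -7.7], "xyz": [0, 0, 0], "claw": 7},
  {"angular": [0, 0, -7.7], "xyz": [0, 0, 0], "claw": 7},
  {"angular": [0, 0, -7.7], "xyz": [0, 0, 0], "claw": 7},
  {"angular": [0, 0, 0], "xyz": [0, 0, 0], "claw": 7},
  {"angular": [0, 0, 0], "xyz": [0, 0, 0], "claw": 7},
])

```text
t: 11.9
eef_pos: [0.3593, 0.4179, 0.2722]
ee_rot: [3.141, -0.0, -0.86]
force: [-0.5, -1.3, 0.1]
width: 0.0696
gripper_force: 0.0
```

```bash
python3 - <<'E'
from h import *
s=monitor.get_state(); print(s['t'],s['q'].round(3),s['eef_pos'].round(4),s['ee_rot'].round(4))
g=grab('wrist','w3')
E
```

```text
11.9 [ 1.216  0.14  -0.226 -0.    -1.205 -0.505] [0.3593 0.4179 0.2722] [ 3.141e+00 -3.000e-04 -8.597e-01]
```

View pics/w3.png

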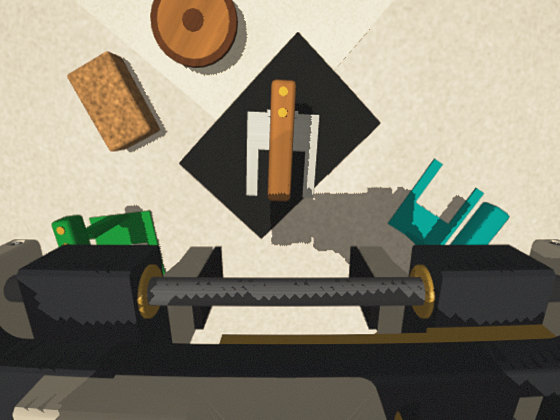

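The wrist view shows the lifter handle from (283,82) down to (280,198), strap end at the top. Mat corners are at (298,33), (380,124), (262,237) and (180,162), and a dish is centred at (194,20).

```bash
python3 - <<'E'
from h import *
f=grab('wrist'); s=monitor.get_state(); p=s['eef_pos']; psi=s['ee_rot'][2]
a=onz(f,283,82,.118);b=onz(f,280,199,.118); print('handle',a.round(4),b.round(4),np.linalg.norm(a-b))
c=(a+b)/2; d=(b-a)[:2]; yaw=np.arctan2(d[1],d[0]); print('ctr',c.round(4),'lifter yaw',yaw)
w=c[:2]-p[:2]; print('tool dx,dy cm',100*(w[0]*np.cos(psi)+w[1]*np.sin(psi)),100*(w[0]*np.sin(psi)-w[1]*np.cos(psi)))
L=onz(f,247,112,.008);Rr=onz(f,319,114,.008); print('blade rear',L,Rr,np.linalg.norm(L-Rr))
m=[onz(f,*q,.004)[:2].round(4) for q in((298,33),(380,124),(262,237),(180,162))]; print('mat',m,np.mean(m,0))
print('dish hub',onz(f,193,20,.034))
E
```

```text
handle [0.432  0.3371 0.118 ] [0.3659 0.4186 0.118 ] 0.10491862027487595
ctr [0.399  0.3779 0.118 ] lifter yaw 2.2528054418924546
tool dx,dy cm 5.6010364199116065 -0.40137653791288663
blade rear [0.45230696 0.38266551 0.008     ] [0.38367817 0.32667599 0.008     ] 0.08857051495034174
mat [array([0.4641, 0.2739]), array([0.3174, 0.2847]), array([0.3335, 0.4977]), array([0.48  , 0.4876])] [0.39875  0.385975]
dish hub [0.55545216 0.34437284 0.034     ]
```

Call:
servo_tool([
  {"angular": [0, 0, 0], "xyz": [2.8, -0.2, 0], "claw": 7},
  {"angular": [0, 0, 0], "xyz": [2.8, -0.2, 0], "claw": 7},
  {"angular": [0, 0, 1.5], "xyz": [0, 0, 3], "claw": 7},
  {"angular": [0, 0, 0], "xyz": [0, 0, 3], "claw": 7},
  {"angular": [0, 0, 0], "xyz": [0, 0, 3], "claw": 7},
  {"angular": [0, 0, 0], "xyz": [0, 0, 3], "claw": 7},
  {"angular": [0, 0, 0], "xyz": [0, 0, 3], "claw": 7},
  {"angular": [0, 0, 0], "xyz": [0, 0, 1.4], "claw": 6},
  {"angular": [0, 0, 0], "xyz": [0, 0, 0], "claw": 4},
  {"angular": [0, 0, 0], "xyz": [0, 0, 0], "claw": 1.5},
  {"angular": [0, 0, 0], "xyz": [0, 0, 0], "claw": 1},
  {"angular": [0, 0, 0], "xyz": [0, 0, 0], "claw": 1},
  {"angular": [0, 0, 0], "xyz": [0, 0, 0], "claw": 1},
  {"angular": [0, 0, 0], "xyz": [0, 0, 0], "claw": 1},
], force=35)

```text
t: 13.4
eef_pos: [0.3992, 0.3781, 0.1092]
ee_rot: [-3.141, 0.0, -0.882]
force: [-0.3, -0.1, 1.7]
width: 0.0215
gripper_force: 34.8
```

Call:
servo_tool([
  {"angular": [0, 0, 0], "xyz": [0, 0, -3], "claw": 1},
  {"angular": [0, 0, 0], "xyz": [0, 0, -3], "claw": 1},
  {"angular": [0, 0, 0], "xyz": [0, 0, -3], "claw": 1},
  {"angular": [0, 0, 8.1], "xyz": [0, 0, 0], "claw": 1},
  {"angular": [0, 0, 8.1], "xyz": [0, 0, 0], "claw": 1},
  {"angular": [0, 0, 8.1], "xyz": [0, 0, 0], "claw": 1},
  {"angular": [0, 0, 8.1], "xyz": [0, 0, 0], "claw": 1},
  {"angular": [0, 0, 8.1], "xyz": [0, 0, 0], "claw": 1},
  {"angular": [0, 0, 8.1], "xyz": [0, 0, 0], "claw": 1},
  {"angular": [0, 0, 8.1], "xyz": [0, 0, 0], "claw": 1},
  {"angular": [0, 0, 8.1], "xyz": [0, 0, 0], "claw": 1},
  {"angular": [0, 0, 8.1], "xyz": [0, 0, 0], "claw": 1},
  {"angular": [0, 0, 8.1], "xyz": [0, 0, 0], "claw": 1},
  {"angular": [0, 0, 8.1], "xyz": [0, 0, 0], "claw": 1},
  {"angular": [0, 0, 8.1], "xyz": [0, 0, 0], "claw": 1},
  {"angular": [0, 0, 8.1], "xyz": [0, 0, 0], "claw": 1},
  {"angular": [0, 0, 8.1], "xyz": [0, 0, 0], "claw": 1},
  {"angular": [0, 0, 8.1], "xyz": [0, 0, 0], "claw": 1},
  {"angular": [0, 0, 8.1], "xyz": [0, 0, 0], "claw": 1},
])

```text
t: 15.3
eef_pos: [0.3988, 0.3776, 0.1985]
ee_rot: [-3.141, -0.0, 3.133]
force: [0.5, 0.5, -1.1]
width: 0.0223
gripper_force: 34.8
```

Call:
servo_tool([
  {"angular": [0, 0, 0], "xyz": [-0.6, -3, 0], "claw": 1},
  {"angular": [0, 0, 0], "xyz": [-0.6, -3, 0], "claw": 1},
  {"angular": [0, 0, 0], "xyz": [-0.6, -3, 0], "claw": 1},
  {"angular": [0, 0, 0], "xyz": [-0.6, -3, 0], "claw": 1},
  {"angular": [0, 0, 0], "xyz": [-0.6, -3, 0], "claw": 1},
  {"angular": [0, 0, 0], "xyz": [-0.6, -3, 0], "claw": 1},
  {"angular": [0, 0, 0], "xyz": [-0.6, -3, 0], "claw": 1},
  {"angular": [0, 0, 0], "xyz": [-0.6, -3, 0], "claw": 1},
  {"angular": [0, 0, 0], "xyz": [-0.6, -3, 0], "claw": 1},
  {"angular": [0, 0, 0], "xyz": [-0.6, -3, 0], "claw": 1},
  {"angular": [0, 0, 0], "xyz": [0, 0, 0], "claw": 1},
  {"angular": [0, 0, 0], "xyz": [0, 0, 0], "claw": 1},
])

```text
t: 16.5
eef_pos: [0.4582, 0.0771, 0.1986]
ee_rot: [3.141, -0.0, 3.137]
force: [0.0, 0.1, -1.6]
width: 0.022
gripper_force: 34.8
```

```bash
python3 - <<'E'
from h import *
s=monitor.get_state(); print(s['t'],s['q'].round(3),s['eef_pos'].round(4),s['ee_rot'].round(4))
f=grab('side');g=grab('scene')
a=cv2.resize(f['color'][120:270,160:420],(780,450));cv2.imwrite('pics/v4.png',a)
for n,F in(('scene',g),('side',f)):
    hsv=cv2.cvtColor(F['color'],cv2.COLOR_BGR2HSV)
    m=cv2.inRange(hsv,(2,110,20),(14,255,190))
    k,l,st,c=cv2.connectedComponentsWithStats(m)
    for i in range(1,k):
        if 200<st[i,4]<1500:
            p=onz(F,*c[i],.034)
            if .4<p[0]<.7 and -.05<p[1]<.45: print(n,st[i],c[i].round(1),p.round(4))
E
```

```text
16.5 [ 0.592  0.049 -0.507 -0.    -1.014 -2.167] [0.4582 0.0771 0.1986] [ 3.1414 -0.      3.1372]
scene [335 197  31  21 493] [349.7 207.1] [0.5597 0.3381 0.034 ]
scene [311 226  35  19 484] [328.1 234.9] [0.6259 0.2078 0.034 ]
scene [264 237  35  26 674] [281.3 248.7] [0.6044 0.0729 0.034 ]
side [242 181  35  23 428] [258.3 192. ] [0.5649 0.3279 0.034 ]
side [281 195  28  17 310] [295.8 202.2] [0.6211 0.1892 0.034 ]
side [299 212  30  20 408] [314.5 221.2] [0.5898 0.0608 0.034 ]
```

View pics/v4.png

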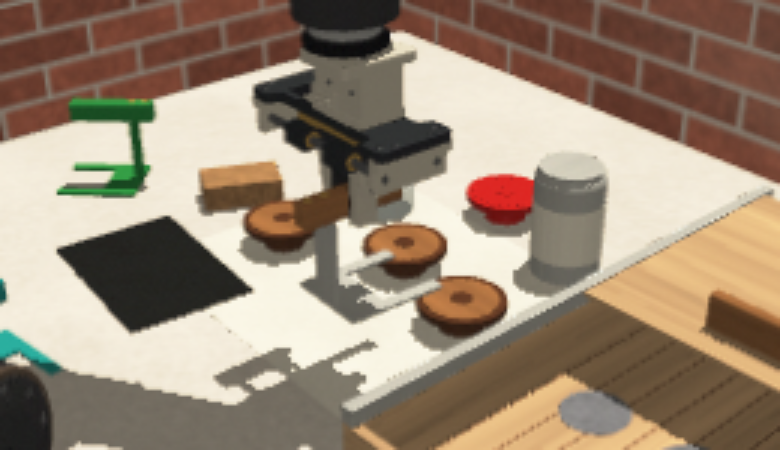

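The side crop shows the lifter held level, pointing at the nearest dish, whose hub at crop (462,298) has not moved. Scooping it up.

Call:
servo_tool([
  {"angular": [0, 0, 0], "xyz": [0, -0.1, 2], "claw": 1},
  {"angular": [0, 0, 0], "xyz": [0, 0, 2], "claw": 1},
  {"angular": [0, 0, 0], "xyz": [0, 0, 2], "claw": 1},
  {"angular": [0, 0, 0], "xyz": [0, 0, 1.6], "claw": 1},
  {"angular": [0, 0, 0], "xyz": [0, 0, 0.7], "claw": 1},
  {"angular": [0, 0, 0], "xyz": [0, 0, 0], "claw": 1},
  {"angular": [0, 0, 0], "xyz": [-1, 0, 0], "claw": 1},
  {"angular": [0, 0, 0], "xyz": [-1, 0, 0], "claw": 1},
  {"angular": [0, 0, 0], "xyz": [-1, 0, 0], "claw": 1},
  {"angular": [0, 0, 0], "xyz": [-1, 0, 0], "claw": 1},
  {"angular": [0, 0, 0], "xyz": [-1, 0, 0], "claw": 1},
  {"angular": [0, 0, 0], "xyz": [-1, 0, 0], "claw": 1},
  {"angular": [0, 0, 0], "xyz": [-1, 0, 0], "claw": 1},
  {"angular": [0, 0, 0], "xyz": [-1, 0, 0], "claw": 1},
  {"angular": [0, 0, 0], "xyz": [-0.8, 0, 0], "claw": 1},
  {"angular": [0, 0, 0], "xyz": [-0.7, 0, 0], "claw": 1},
  {"angular": [0, 0, 0], "xyz": [0, 0, 0], "claw": 1},
  {"angular": [0, 0, 0], "xyz": [0, 0, 0], "claw": 1},
])

```text
t: 18.4
eef_pos: [0.5531, 0.0764, 0.1154]
ee_rot: [-3.141, -0.001, 3.139]
force: [0.0, -0.2, -1.3]
width: 0.0217
gripper_force: 34.8
```

```bash
python3 - <<'E'
from h import *
s=monitor.get_state(); print(s['t'],s['eef_pos'].round(4),s['ee_rot'].round(4),s['force'].round(2))
f=grab('side');g=grab('scene')
a=cv2.resize(f['color'][180:250,210:350],(700,350),interpolation=cv2.INTER_CUBIC);b=cv2.resize(g['color'][190:280,230:410],(500,250),interpolation=cv2.INTER_CUBIC)
b=np.hstack([b,np.zeros((250,200,3),np.uint8)])
cv2.imwrite('pics/v5.png',np.vstack([a,b]))
E
```

```text
18.4 [0.5531 0.0764 0.1154] [-3.1415e+00 -6.0000e-04  3.1390e+00] [ 0.01 -0.22 -1.33]
```

View pics/v5.png

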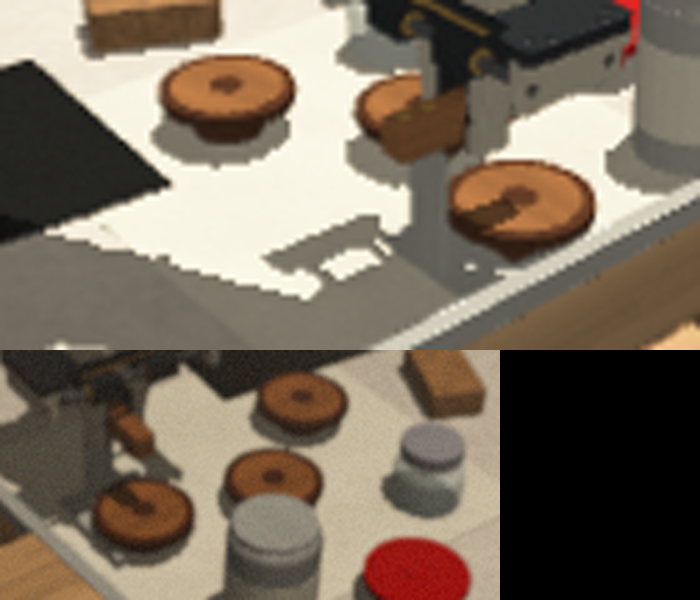

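The dish is seated in the notch and undisturbed (hub unchanged). Lifting it.

Call:
servo_tool([
  {"angular": [0, 0, 0], "xyz": [0, 0, -0.3], "claw": 1},
  {"angular": [0, 0, 0], "xyz": [0, 0, -0.3], "claw": 1},
  {"angular": [0, 0, 0], "xyz": [0, 0, -0.3], "claw": 1},
  {"angular": [0, 0, 0], "xyz": [0, 0, -0.3], "claw": 1},
  {"angular": [0, 0, 0], "xyz": [0, 0, -0.4], "claw": 1},
  {"angular": [0, 0, 0], "xyz": [0, 0, -0.6], "claw": 1},
  {"angular": [0, 0, 0], "xyz": [0, 0, -0.8], "claw": 1},
  {"angular": [0, 0, 0], "xyz": [0, 0, -1], "claw": 1},
  {"angular": [0, 0, 0], "xyz": [0, 0, -1.2], "claw": 1},
  {"angular": [0, 0, 0], "xyz": [0, 0, -1.2], "claw": 1},
  {"angular": [0, 0, 0], "xyz": [0, 0, -1.2], "claw": 1},
  {"angular": [0, 0, 0], "xyz": [0, 0, -1.2], "claw": 1},
  {"angular": [0, 0, 0], "xyz": [0, 0, -1.2], "claw": 1},
  {"angular": [0, 0, 0], "xyz": [0, 0, -1.2], "claw": 1},
  {"angular": [0, 0, 0], "xyz": [0, 0, -1], "claw": 1},
  {"angular": [0, 0, 0], "xyz": [0, 0, -0.8], "claw": 1},
  {"angular": [0, 0, 0], "xyz": [0, 0, -0.5], "claw": 1},
  {"angular": [0, 0, 0], "xyz": [0, 0, 0], "claw": 1},
])

```text
t: 20.3
eef_pos: [0.5536, 0.0765, 0.2512]
ee_rot: [3.141, 0.001, 3.139]
force: [0.1, -0.9, -1.8]
width: 0.0219
gripper_force: 34.8
```

```bash
python3 - <<'E'
from h import *
s=monitor.get_state(); print(s['t'],s['eef_pos'].round(4),s['ee_rot'].round(4),s['force'].round(2),s['moment'].round(3))
f=grab('side');g=grab('scene')
a=cv2.resize(f['color'][120:250,210:380],(680,520),interpolation=cv2.INTER_CUBIC)
cv2.imwrite('pics/v6.png',a)
E
```

```text
20.3 [0.5536 0.0765 0.2512] [3.1412e+00 9.0000e-04 3.1393e+00] [ 0.1  -0.88 -1.82] [ 0.041 -0.14  -0.015]
```

View pics/v6.png

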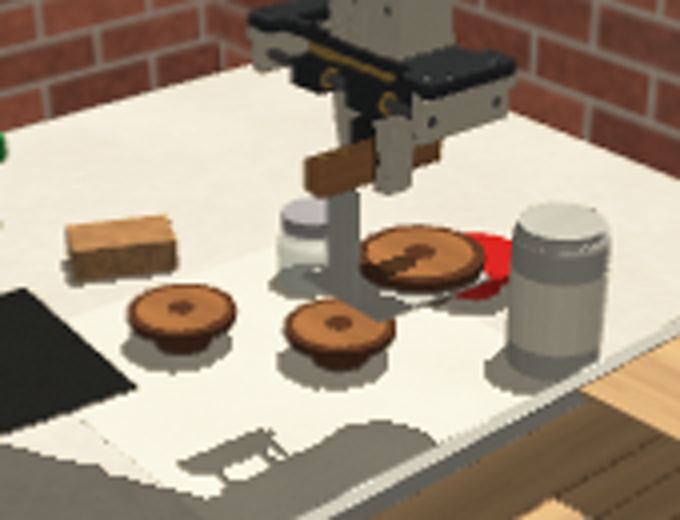

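Call:
servo_tool([
  {"angular": [0, 0, 0], "xyz": [0.1, -0.4, 0], "claw": 1},
  {"angular": [0, 0, 0], "xyz": [0.1, -0.8, 0], "claw": 1},
  {"angular": [0, 0, 0], "xyz": [0.1, -1.2, 0], "claw": 1},
  {"angular": [0, 0, 0], "xyz": [0.1, -1.5, 0], "claw": 1},
  {"angular": [0, 0, 0], "xyz": [0.1, -1.5, 0], "claw": 1},
  {"angular": [0, 0, 0], "xyz": [0.1, -1.5, 0], "claw": 1},
  {"angular": [0, 0, 0], "xyz": [0.1, -1.5, 0], "claw": 1},
  {"angular": [0, 0, 0], "xyz": [0.1, -1.5, 0], "claw": 1},
  {"angular": [0, 0, 0], "xyz": [0.1, -1.5, 0], "claw": 1},
  {"angular": [0, 0, 0], "xyz": [0.1, -1.5, 0], "claw": 1},
  {"angular": [0, 0, 0], "xyz": [0.1, -1.5, 0], "claw": 1},
  {"angular": [0, 0, 0], "xyz": [0.1, -1.5, 0], "claw": 1},
  {"angular": [0, 0, 0], "xyz": [0.1, -1.5, 0], "claw": 1},
  {"angular": [0, 0, 0], "xyz": [0.1, -1.5, 0], "claw": 1},
  {"angular": [0, 0, 0], "xyz": [0.1, -1.5, 0], "claw": 1},
  {"angular": [0, 0, 0], "xyz": [0.1, -1.5, 0], "claw": 1},
  {"angular": [0, 0, 0], "xyz": [0.1, -1.5, 0], "claw": 1},
  {"angular": [0, 0, 0], "xyz": [0.1, -1.5, 0], "claw": 1},
  {"angular": [0, 0, 0], "xyz": [0.1, -1.5, 0], "claw": 1},
  {"angular": [0, 0, 0], "xyz": [0.1, -1.5, 0], "claw": 1},
])

```text
t: 22.4
eef_pos: [0.5325, -0.2038, 0.2506]
ee_rot: [3.142, 0.0, 3.139]
force: [0.7, 0.6, -3.5]
width: 0.0218
gripper_force: 34.8
```

Call:
servo_tool([
  {"angular": [0, 0, 0], "xyz": [0.1, -1.5, 0], "claw": 1},
  {"angular": [0, 0, 0], "xyz": [0.1, -1.5, 0], "claw": 1},
  {"angular": [0, 0, 0], "xyz": [0.1, -1.5, 0], "claw": 1},
  {"angular": [0, 0, 0], "xyz": [0, -1.5, 0], "claw": 1},
  {"angular": [0, 0, 0], "xyz": [0, -1.5, 0], "claw": 1},
  {"angular": [0, 0, 0], "xyz": [0, -1.5, 0], "claw": 1},
  {"angular": [0, 0, 0], "xyz": [0, -1.5, 0], "claw": 1},
  {"angular": [0, 0, 0], "xyz": [0, -1.3, 0], "claw": 1},
  {"angular": [0, 0, 0], "xyz": [0, -1.0, 0], "claw": 1},
  {"angular": [0, 0, 0], "xyz": [0, -0.8, 0], "claw": 1},
  {"angular": [0, 0, 0], "xyz": [0, -0.5, 0], "claw": 1},
  {"angular": [0, 0, 0], "xyz": [0, 0, 0], "claw": 1},
  {"angular": [0, 0, 0], "xyz": [0, 0, 0], "claw": 1},
])

```text
t: 23.7
eef_pos: [0.5293, -0.3433, 0.2505]
ee_rot: [3.141, -0.0, 3.139]
force: [-0.2, -0.2, -2.0]
width: 0.0215
gripper_force: 34.8
```

```bash
python3 - <<'E'
from h import *
s=monitor.get_state(); p=s['eef_pos'];print(s['t'],p.round(4),s['ee_rot'].round(4),s['q'].round(2))
for n in('side','scene'):
    F=grab(n); hsv=cv2.cvtColor(F['color'],cv2.COLOR_BGR2HSV)
    m=cv2.inRange(hsv,(2,110,20),(14,255,190)); k,l,st,c=cv2.connectedComponentsWithStats(m)
    e=proj(F,[p[0]+.044,p[1],p[2]-.091]); print(n,'expected hub px',e.round(1))
    for i in range(1,k):
        if st[i,4]>150 and np.hypot(*(c[i]-e))<60: print(st[i],c[i].round(1),onz(F,*c[i],p[2]-.091).round(4))
    cv2.imwrite(f'pics/v7{n}.png',F['color'])
E
```

```text
23.7 [ 0.5293 -0.3433  0.2505] [ 3.1414e+00 -1.0000e-04  3.1393e+00] [-0.27  0.29 -0.09 -0.   -1.2  -1.31]
side expected hub px [431.5 250.9]
[ 396  215   59   53 1297] [426.8 243.2] [ 0.5902 -0.319   0.1595]
scene expected hub px [111.4 264.5]
[ 89 207  31  38 336] [100.4 226.5] [ 0.429  -0.3193  0.1595]
[  89  222   82   86 1858] [123.6 266.2] [ 0.5929 -0.3232  0.1595]
```

Call:
servo_tool([
  {"angular": [0, 0, 0], "xyz": [0, 0, 0.5], "claw": 1},
  {"angular": [0, 0, 0], "xyz": [0, 0, 1], "claw": 1},
  {"angular": [0, 0, 0], "xyz": [0, 0, 1.4], "claw": 1},
  {"angular": [0, 0, 0], "xyz": [0, 0, 1.4], "claw": 1},
  {"angular": [0, 0, 0], "xyz": [0, 0, 1.4], "claw": 1},
  {"angular": [0, 0, 0], "xyz": [0, 0, 1.4], "claw": 1},
  {"angular": [0, 0, 0], "xyz": [0, 0, 1.4], "claw": 1},
  {"angular": [0, 0, 0], "xyz": [0, 0, 1], "claw": 1},
  {"angular": [0, 0, 0], "xyz": [0, 0, 0.5], "claw": 1},
  {"angular": [0, 0, 0], "xyz": [-0.3, 0, 0], "claw": 1},
  {"angular": [0, 0, 0], "xyz": [-0.5, 0, 0], "claw": 1},
  {"angular": [0, 0, 0], "xyz": [-0.5, 0, 0], "claw": 1},
  {"angular": [0, 0, 0], "xyz": [-0.5, 0, 0], "claw": 1},
  {"angular": [0, 0, 0], "xyz": [-0.4, 0, 0], "claw": 1},
  {"angular": [0, 0, 0], "xyz": [-0.3, 0, 0], "claw": 1},
  {"angular": [0, 0, 0], "xyz": [0, 0, 0], "claw": 1},
  {"angular": [0, 0, 0], "xyz": [0, 0, 0.4], "claw": 1},
  {"angular": [0, 0, 0], "xyz": [0, 0, 0.4], "claw": 1},
  {"angular": [0, 0, 0], "xyz": [0, 0, 0.3], "claw": 1},
  {"angular": [0, 0, 0], "xyz": [0, 0, 0.2], "claw": 1},
])

```text
t: 25.8
eef_pos: [0.554, -0.3435, 0.137]
ee_rot: [3.141, -0.001, 3.139]
force: [0.1, 0.4, -2.8]
width: 0.0218
gripper_force: 34.8
```

Call:
servo_tool([
  {"angular": [0, 0, 0], "xyz": [0, 0, 0.2], "claw": 1},
  {"angular": [0, 0, 0], "xyz": [0, 0, 0.2], "claw": 1},
  {"angular": [0, 0, 0], "xyz": [0, 0, 0.2], "claw": 1},
  {"angular": [0, 0, 0], "xyz": [0, 0, 0.3], "claw": 1},
  {"angular": [0, 0, 0], "xyz": [0, 0, 0.3], "claw": 1},
  {"angular": [0, 0, 0], "xyz": [0, 0, 0.3], "claw": 1},
  {"angular": [0, 0, 0], "xyz": [0, 0, 0], "claw": 1},
  {"angular": [0, 0, 0], "xyz": [0, 0, 0], "claw": 1},
])

```text
t: 26.6
eef_pos: [0.5543, -0.3435, 0.1225]
ee_rot: [3.142, -0.0, 3.139]
force: [0.4, -0.7, -0.7]
width: 0.0219
gripper_force: 34.8
```

```bash
python3 - <<'E'
from h import *
s=monitor.get_state(); p=s['eef_pos'];print(s['t'],p.round(4),s['ee_rot'].round(4),s['force'].round(2))
f=grab('side');g=grab('scene')
a=cv2.resize(f['color'][190:330,330:510],(720,560)[:2],interpolation=cv2.INTER_CUBIC)
cv2.imwrite('pics/v8.png',a)
E
```

```text
26.6 [ 0.5543 -0.3435  0.1225] [ 3.1416e+00 -2.0000e-04  3.1393e+00] [ 0.38 -0.74 -0.68]
```

View pics/v8.png

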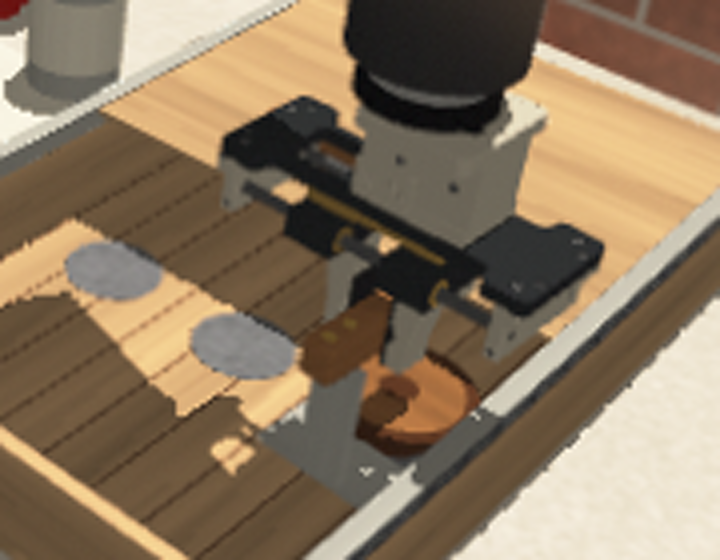

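The side crop shows the dish standing on the third pad, with its hub at crop (400,388), and the lifter lowered clear of the rim. Backing the lifter out.

Call:
servo_tool([
  {"angular": [0, 0, 0], "xyz": [0.4, 0, 0], "claw": 1},
  {"angular": [0, 0, 0], "xyz": [0.8, 0, 0], "claw": 1},
  {"angular": [0, 0, 0], "xyz": [1, 0, 0], "claw": 1},
  {"angular": [0, 0, 0], "xyz": [1, 0, 0], "claw": 1},
  {"angular": [0, 0, 0], "xyz": [1, 0, 0], "claw": 1},
  {"angular": [0, 0, 0], "xyz": [1, 0, 0], "claw": 1},
  {"angular": [0, 0, 0], "xyz": [1, 0, 0], "claw": 1},
  {"angular": [0, 0, 0], "xyz": [1, 0, 0], "claw": 1},
  {"angular": [0, 0, 0], "xyz": [1, 0, 0], "claw": 1},
  {"angular": [0, 0, 0], "xyz": [0.9, 0, 0], "claw": 1},
  {"angular": [0, 0, 0], "xyz": [0.5, 0, 0], "claw": 1},
  {"angular": [0, 0, 0], "xyz": [0, 0, -2], "claw": 1},
  {"angular": [0, 0, 0], "xyz": [0, 0, -3], "claw": 1},
  {"angular": [0, 0, 0], "xyz": [0, 0, -3], "claw": 1},
  {"angular": [0, 0, 0], "xyz": [0, 0, -3], "claw": 1},
  {"angular": [0, 0, 0], "xyz": [0, 0, -2], "claw": 1},
  {"angular": [0, 0, 0], "xyz": [0, 0, 0], "claw": 1},
])

```text
t: 28.4
eef_pos: [0.4597, -0.3441, 0.2561]
ee_rot: [-3.139, 0.005, 3.14]
force: [0.5, 0.3, -1.3]
width: 0.0218
gripper_force: 34.8
```

```bash
cat > d.py <<'E'
from h import *
def hubs(n,save=None):
    F=grab(n,save); hsv=cv2.cvtColor(F['color'],cv2.COLOR_BGR2HSV)
    m=cv2.inRange(hsv,(2,110,20),(14,255,190)); m=cv2.morphologyEx(m,cv2.MORPH_CLOSE,np.ones((5,5),np.uint8)); k,l,st,c=cv2.connectedComponentsWithStats(m)
    for i in range(1,k):
        if 200<st[i,4]<1500:
            cn=cv2.findContours((l==i).astype(np.uint8),0,2)[0][0]; e=cv2.fitEllipse(cn)
            for z in (.032,.042):
                p=onz(F,*e[0],z)
                if .4<p[0]<.72 and -.42<p[1]<.45 and (z>.04)==(p[1]<-.07): print(n,st[i],np.round(e[0],1),np.round(e[1],1),p.round(4))
E
python3 - <<'E'
from d import *
s=monitor.get_state(); p=s['eef_pos'];print(s['t'],p.round(4),s['ee_rot'].round(4),s['force'].round(2))
hubs('side');hubs('scene')
F=grab('side');print(onz(F,429.6,286.6,.044))
E
```

```text
28.4 [ 0.4597 -0.3441  0.2561] [-3.1389  0.0053  3.1397] [ 0.51  0.35 -1.31]
side [228 176  41  32 536] [248.8 192.4] [19.8 42.8] [0.5395 0.3503 0.032 ]
side [281 195  28  18 356] [294.8 202.3] [17.1 25.7] [0.6198 0.1931 0.032 ]
side [383 224  29  29 436] [398.4 239.6] [16.2 35.7] [ 0.7004 -0.1705  0.042 ]
side [412 277  40  27 647] [432.  290.2] [22.5 35.8] [ 0.5935 -0.3563  0.042 ]
scene [323 197  32  23 519] [338.2 207.7] [20.1 30.8] [0.5417 0.3108 0.032 ]
scene [312 226  34  19 483] [328.4 235.7] [18.7 33.9] [0.6273 0.208  0.032 ]
[ 0.59768394 -0.34600165  0.044     ]
```

Call:
servo_tool([
  {"angular": [0, 0, 0], "xyz": [-0.2, 2, 0], "claw": 1},
  {"angular": [0, 0, 0], "xyz": [-0.2, 4, 0], "claw": 1},
  {"angular": [0, 0, 0], "xyz": [-0.2, 4, 0], "claw": 1},
  {"angular": [0, 0, 0], "xyz": [-0.2, 4, 0], "claw": 1},
  {"angular": [0, 0, 0], "xyz": [-0.2, 4, 0], "claw": 1},
  {"angular": [0, 0, 0], "xyz": [-0.2, 4, 0], "claw": 1},
  {"angular": [0, 0, 0], "xyz": [-0.2, 4, 0], "claw": 1},
  {"angular": [0, 0, 0], "xyz": [-0.2, 4, 0], "claw": 1},
  {"angular": [0, 0, 0], "xyz": [-0.2, 4, 0], "claw": 1},
  {"angular": [0, 0, 0], "xyz": [-0.2, 4, 0], "claw": 1},
  {"angular": [0, 0, 0], "xyz": [-0.2, 4, 0], "claw": 1},
  {"angular": [0, 0, 0], "xyz": [-0.2, 4, 0], "claw": 1},
  {"angular": [0, 0, 0], "xyz": [-0.2, 4, 0], "claw": 1},
  {"angular": [0, 0, 0], "xyz": [-0.1, 3, 0], "claw": 1},
  {"angular": [0, 0, 0], "xyz": [0, 2, 0], "claw": 1},
  {"angular": [0, 0, 0], "xyz": [0, 0, 0], "claw": 1},
  {"angular": [0, 0, 0], "xyz": [0, 0, 0], "claw": 1},
])

```text
t: 30.25
eef_pos: [0.4861, 0.2063, 0.2515]
ee_rot: [-3.14, -0.002, 3.14]
force: [0.1, -0.2, -1.1]
width: 0.022
gripper_force: 34.8
```

```bash
python3 - <<'E'
from d import *
s=monitor.get_state(); p=s['eef_pos'];print(s['t'],p.round(4),s['ee_rot'].round(4),s['force'].round(2))
hubs('scene')
f=grab('side');g=grab('scene')
a=cv2.resize(f['color'][160:250,200:360],(640,360),interpolation=cv2.INTER_CUBIC);b=cv2.resize(g['color'][180:240,280:440],(640,240),interpolation=cv2.INTER_CUBIC)
cv2.imwrite('pics/v9.png',np.vstack([a,b]))
E
```

```text
30.25 [0.4861 0.2063 0.2515] [-3.1402e+00 -1.7000e-03  3.1399e+00] [ 0.14 -0.21 -1.06]
scene [323 197  32  23 532] [338.  207.8] [20.4 31.1] [0.5418 0.3101 0.032 ]
scene [311 226  35  19 485] [327.8 235.8] [18.8 35.2] [0.6266 0.2064 0.032 ]
```

View pics/v9.png

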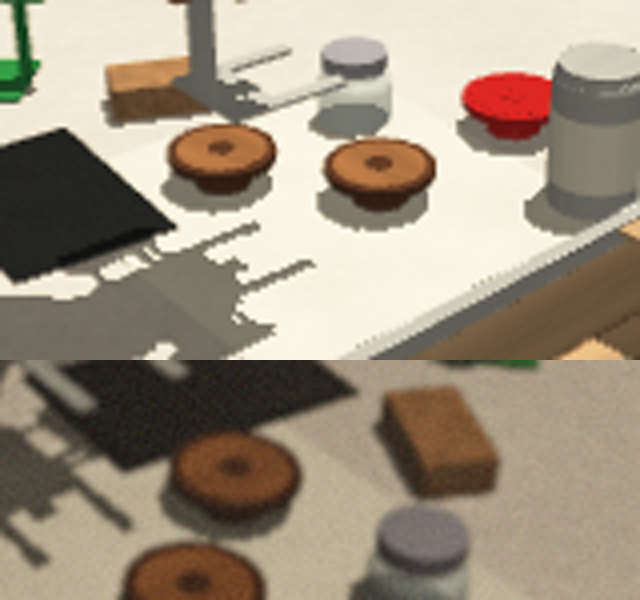

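The last picture shows the third dish knocked aside, its hub now at side crop (221,147) and scene crop (237,107). The second dish hasn't moved, with hubs at (380,162) and (193,222).

```bash
python3 - <<'E'
from h import *
f=grab('side');g=grab('scene')
for a,b in(((221,147),(237,107)),((380,162),(193,222))):
    print(onz(f,a[0]/4+199.6,a[1]/4+159.6,.034).round(4),onz(g,b[0]/4+279.6,b[1]/4+179.6,.034).round(4))
E
```

```text
[0.5376 0.3094 0.034 ] [0.5397 0.3147 0.034 ]
[0.6268 0.2028 0.034 ] [0.6264 0.2067 0.034 ]
```

Call:
servo_tool([
  {"angular": [0, 0, 0], "xyz": [0, 0, 2], "claw": 1},
  {"angular": [0, 0, 0], "xyz": [0, 0, 3], "claw": 1},
  {"angular": [0, 0, 0], "xyz": [0, 0, 3], "claw": 1},
  {"angular": [0, 0, 0], "xyz": [0, 0, 3], "claw": 1},
  {"angular": [0, 0, 0], "xyz": [0, 0, 1.6], "claw": 1},
  {"angular": [0, 0, 0], "xyz": [0, 0, 1], "claw": 1},
  {"angular": [0, 0, 0], "xyz": [0, 0, 0], "claw": 1},
  {"angular": [0, 0, 0], "xyz": [-1, 0, 0], "claw": 1},
  {"angular": [0, 0, 0], "xyz": [-1, 0, 0], "claw": 1},
  {"angular": [0, 0, 0], "xyz": [-1, 0, 0], "claw": 1},
  {"angular": [0, 0, 0], "xyz": [-1, 0, 0], "claw": 1},
  {"angular": [0, 0, 0], "xyz": [-1, 0, 0], "claw": 1},
  {"angular": [0, 0, 0], "xyz": [-1, 0, 0], "claw": 1},
  {"angular": [0, 0, 0], "xyz": [-1, 0, 0], "claw": 1},
  {"angular": [0, 0, 0], "xyz": [-1, 0, 0], "claw": 1},
  {"angular": [0, 0, 0], "xyz": [-0.9, 0, 0], "claw": 1},
  {"angular": [0, 0, 0], "xyz": [-0.7, 0, 0], "claw": 1},
  {"angular": [0, 0, 0], "xyz": [0, 0, 0], "claw": 1},
  {"angular": [0, 0, 0], "xyz": [0, 0, 0], "claw": 1},
])

```text
t: 32.4
eef_pos: [0.5824, 0.2062, 0.1163]
ee_rot: [-3.141, -0.0, 3.139]
force: [0.0, 0.2, -1.0]
width: 0.0216
gripper_force: 34.8
```

```bash
python3 - <<'E'
from d import *
s=monitor.get_state(); p=s['eef_pos'];print(s['t'],p.round(4),s['ee_rot'].round(4),s['force'].round(2))
hubs('scene');hubs('side')
E
```

```text
32.4 [0.5824 0.2062 0.1163] [-3.1414e+00 -5.0000e-04  3.1389e+00] [ 0.02  0.24 -0.96]
scene [318 191  37  29 620] [335.8 207. ] [22.2 35.7] [0.5352 0.3073 0.032 ]
scene [311 225  35  20 501] [328.3 235.5] [19.2 35.1] [0.6266 0.2081 0.032 ]
side [227 176  57  32 684] [255.8 187.5] [33.3 50.4] [0.58   0.3657 0.032 ]
side [281 195  28  17 339] [294.6 201.8] [15.4 26.2] [0.6216 0.1962 0.032 ]
side [409 274  45  38 903] [428.4 288.8] [32.  39.2] [ 0.5911 -0.3478  0.042 ]
```

Call:
servo_tool([
  {"angular": [0, 0, 0], "xyz": [0, 0, -0.3], "claw": 1},
  {"angular": [0, 0, 0], "xyz": [0, 0, -0.3], "claw": 1},
  {"angular": [0, 0, 0], "xyz": [0, 0, -0.3], "claw": 1},
  {"angular": [0, 0, 0], "xyz": [0, 0, -0.3], "claw": 1},
  {"angular": [0, 0, 0], "xyz": [0, 0, -0.4], "claw": 1},
  {"angular": [0, 0, 0], "xyz": [0, 0, -0.6], "claw": 1},
  {"angular": [0, 0, 0], "xyz": [0, 0, -0.8], "claw": 1},
  {"angular": [0, 0, 0], "xyz": [0, 0, -1], "claw": 1},
  {"angular": [0, 0, 0], "xyz": [0, 0, -1.2], "claw": 1},
  {"angular": [0, 0, 0], "xyz": [0, 0, -1.2], "claw": 1},
  {"angular": [0, 0, 0], "xyz": [0, 0, -1.2], "claw": 1},
  {"angular": [0, 0, 0], "xyz": [0, 0, -1.2], "claw": 1},
  {"angular": [0, 0, 0], "xyz": [0, 0, -1.2], "claw": 1},
  {"angular": [0, 0, 0], "xyz": [0, 0, -1.2], "claw": 1},
  {"angular": [0, 0, 0], "xyz": [0, 0, -1], "claw": 1},
  {"angular": [0, 0, 0], "xyz": [0, 0, -0.8], "claw": 1},
  {"angular": [0, 0, 0], "xyz": [0, 0, -0.5], "claw": 1},
  {"angular": [0, 0, 0], "xyz": [0, 0, 0], "claw": 1},
])

```text
t: 34.3
eef_pos: [0.5829, 0.2065, 0.2523]
ee_rot: [3.141, 0.001, 3.139]
force: [0.1, 0.5, -2.5]
width: 0.0215
gripper_force: 34.8
```

Call:
servo_tool([
  {"angular": [0, 0, 0], "xyz": [0.1, -0.4, 0], "claw": 1},
  {"angular": [0, 0, 0], "xyz": [0.1, -0.8, 0], "claw": 1},
  {"angular": [0, 0, 0], "xyz": [0.2, -1.2, 0], "claw": 1},
  {"angular": [0, 0, 0], "xyz": [0.2, -1.5, 0], "claw": 1},
  {"angular": [0, 0, 0], "xyz": [0.2, -1.5, 0], "claw": 1},
  {"angular": [0, 0, 0], "xyz": [0.2, -1.5, 0], "claw": 1},
  {"angular": [0, 0, 0], "xyz": [0.2, -1.5, 0], "claw": 1},
  {"angular": [0, 0, 0], "xyz": [0.2, -1.5, 0], "claw": 1},
  {"angular": [0, 0, 0], "xyz": [0.2, -1.5, 0], "claw": 1},
  {"angular": [0, 0, 0], "xyz": [0.2, -1.5, 0], "claw": 1},
  {"angular": [0, 0, 0], "xyz": [0.2, -1.5, 0], "claw": 1},
  {"angular": [0, 0, 0], "xyz": [0.2, -1.5, 0], "claw": 1},
  {"angular": [0, 0, 0], "xyz": [0.2, -1.5, 0], "claw": 1},
  {"angular": [0, 0, 0], "xyz": [0.2, -1.5, 0], "claw": 1},
  {"angular": [0, 0, 0], "xyz": [0.2, -1.5, 0], "claw": 1},
  {"angular": [0, 0, 0], "xyz": [0.2, -1.5, 0], "claw": 1},
  {"angular": [0, 0, 0], "xyz": [0.2, -1.5, 0], "claw": 1},
  {"angular": [0, 0, 0], "xyz": [0.2, -1.5, 0], "claw": 1},
  {"angular": [0, 0, 0], "xyz": [0.2, -1.5, 0], "claw": 1},
  {"angular": [0, 0, 0], "xyz": [0.2, -1.5, 0], "claw": 1},
])

```text
t: 36.3
eef_pos: [0.5438, -0.0738, 0.2516]
ee_rot: [-3.142, 0.0, 3.139]
force: [0.5, -0.2, -2.0]
width: 0.0221
gripper_force: 34.8
```

Call:
servo_tool([
  {"angular": [0, 0, 0], "xyz": [0.2, -1.5, 0], "claw": 1},
  {"angular": [0, 0, 0], "xyz": [0.2, -1.5, 0], "claw": 1},
  {"angular": [0, 0, 0], "xyz": [0.2, -1.5, 0], "claw": 1},
  {"angular": [0, 0, 0], "xyz": [0.2, -1.5, 0], "claw": 1},
  {"angular": [0, 0, 0], "xyz": [0.2, -1.5, 0], "claw": 1},
  {"angular": [0, 0, 0], "xyz": [0.2, -1.5, 0], "claw": 1},
  {"angular": [0, 0, 0], "xyz": [0.2, -1.5, 0], "claw": 1},
  {"angular": [0, 0, 0], "xyz": [0.2, -1.5, 0], "claw": 1},
  {"angular": [0, 0, 0], "xyz": [0.2, -1.5, 0], "claw": 1},
  {"angular": [0, 0, 0], "xyz": [0.2, -1.2, 0], "claw": 1},
  {"angular": [0, 0, 0], "xyz": [0, -0.9, 0], "claw": 1},
  {"angular": [0, 0, 0], "xyz": [0, -0.6, 0], "claw": 1},
  {"angular": [0, 0, 0], "xyz": [0, 0, 0], "claw": 1},
  {"angular": [0, 0, 0], "xyz": [0, 0, 0], "claw": 1},
])

```text
t: 37.7
eef_pos: [0.5236, -0.2344, 0.2515]
ee_rot: [3.141, -0.0, 3.139]
force: [-0.2, 0.1, -0.8]
width: 0.022
gripper_force: 34.8
```

```bash
python3 - <<'E'
from d import *
s=monitor.get_state(); p=s['eef_pos'];print(s['force'].round(2))
for n in('side','scene'):
    F=grab(n); hsv=cv2.cvtColor(F['color'],cv2.COLOR_BGR2HSV); m=cv2.inRange(hsv,(2,110,20),(14,255,190))
    for r in (.03,.044,.052):
        q=[proj(F,[p[0]+.044+r*np.cos(a),p[1]+r*np.sin(a),p[2]-.091]) for a in np.arange(0,6.28,.26)]
        print(n,r,''.join('X' if m[int(round(v)),int(round(u))] else '.' for u,v in q))
E
```

```text
[-0.17  0.1  -0.78]
side 0.03 XXXXXXXX.XX.XXXXXXXXXXXXX
side 0.044 XX.XX.......XXXXXXXXXXXXX
side 0.052 XX...........XXXXXX.XXXXX
scene 0.03 XXXXXXXXXXXXXXXXXXXXXXXXX
scene 0.044 XXXXXX.XX.X.X.XXXXXXXXXXX
scene 0.052 .X...XX.X...........XXXXX
```

Call:
servo_tool([
  {"angular": [0, 0, 0], "xyz": [0, 0, 0.5], "claw": 1},
  {"angular": [0, 0, 0], "xyz": [0, 0, 1], "claw": 1},
  {"angular": [0, 0, 0], "xyz": [0, 0, 1.4], "claw": 1},
  {"angular": [0, 0, 0], "xyz": [0, 0, 1.4], "claw": 1},
  {"angular": [0, 0, 0], "xyz": [0, 0, 1.4], "claw": 1},
  {"angular": [0, 0, 0], "xyz": [0, 0, 1.4], "claw": 1},
  {"angular": [0, 0, 0], "xyz": [0, 0, 1.4], "claw": 1},
  {"angular": [0, 0, 0], "xyz": [0, 0, 1.1], "claw": 1},
  {"angular": [0, 0, 0], "xyz": [0, 0, 0.5], "claw": 1},
  {"angular": [0, 0, 0], "xyz": [-0.3, 0, 0], "claw": 1},
  {"angular": [0, 0, 0], "xyz": [-0.5, 0, 0], "claw": 1},
  {"angular": [0, 0, 0], "xyz": [-0.5, 0, 0], "claw": 1},
  {"angular": [0, 0, 0], "xyz": [-0.5, 0, 0], "claw": 1},
  {"angular": [0, 0, 0], "xyz": [-0.5, 0, 0], "claw": 1},
  {"angular": [0, 0, 0], "xyz": [-0.3, 0, 0], "claw": 1},
  {"angular": [0, 0, 0], "xyz": [0, 0, 0], "claw": 1},
  {"angular": [0, 0, 0], "xyz": [0, 0, 0.4], "claw": 1},
  {"angular": [0, 0, 0], "xyz": [0, 0, 0.4], "claw": 1},
  {"angular": [0, 0, 0], "xyz": [0, 0, 0.3], "claw": 1},
  {"angular": [0, 0, 0], "xyz": [0, 0, 0.2], "claw": 1},
])

```text
t: 39.8
eef_pos: [0.5492, -0.2345, 0.137]
ee_rot: [3.141, -0.001, 3.139]
force: [0.2, 0.8, -2.8]
width: 0.0216
gripper_force: 34.8
```

Call:
servo_tool([
  {"angular": [0, 0, 0], "xyz": [0, 0, 0.2], "claw": 1},
  {"angular": [0, 0, 0], "xyz": [0, 0, 0.2], "claw": 1},
  {"angular": [0, 0, 0], "xyz": [0, 0, 0.2], "claw": 1},
  {"angular": [0, 0, 0], "xyz": [0, 0, 0.3], "claw": 1},
  {"angular": [0, 0, 0], "xyz": [0, 0, 0.3], "claw": 1},
  {"angular": [0, 0, 0], "xyz": [0, 0, 0.3], "claw": 1},
  {"angular": [0, 0, 0], "xyz": [0, 0, 0], "claw": 1},
  {"angular": [0, 0, 0], "xyz": [0, 0, 0], "claw": 1},
])

```text
t: 40.6
eef_pos: [0.5495, -0.2346, 0.1225]
ee_rot: [-3.142, -0.0, 3.139]
force: [0.4, 0.3, -0.5]
width: 0.0221
gripper_force: 34.8
```

Call:
servo_tool([
  {"angular": [0, 0, 0], "xyz": [0.4, 0, 0], "claw": 1},
  {"angular": [0, 0, 0], "xyz": [0.8, 0, 0], "claw": 1},
  {"angular": [0, 0, 0], "xyz": [1, 0, 0], "claw": 1},
  {"angular": [0, 0, 0], "xyz": [1, 0, 0], "claw": 1},
  {"angular": [0, 0, 0], "xyz": [1, 0, 0], "claw": 1},
  {"angular": [0, 0, 0], "xyz": [1, 0, 0], "claw": 1},
  {"angular": [0, 0, 0], "xyz": [1, 0, 0], "claw": 1},
  {"angular": [0, 0, 0], "xyz": [1, 0, 0], "claw": 1},
  {"angular": [0, 0, 0], "xyz": [1, 0, 0], "claw": 1},
  {"angular": [0, 0, 0], "xyz": [0.9, 0, 0], "claw": 1},
  {"angular": [0, 0, 0], "xyz": [0.5, 0, 0], "claw": 1},
  {"angular": [0, 0, 0], "xyz": [0, 0, -2], "claw": 1},
  {"angular": [0, 0, 0], "xyz": [0, 0, -3], "claw": 1},
  {"angular": [0, 0, 0], "xyz": [0, 0, -3], "claw": 1},
  {"angular": [0, 0, 0], "xyz": [0, 0, -3], "claw": 1},
  {"angular": [0, 0, 0], "xyz": [0, 0, -2], "claw": 1},
  {"angular": [0, 0, 0], "xyz": [0, 0, 0], "claw": 1},
])

```text
t: 42.3
eef_pos: [0.4551, -0.2348, 0.2558]
ee_rot: [-3.14, 0.006, 3.14]
force: [0.1, -0.2, -1.6]
width: 0.0215
gripper_force: 34.8
```

```bash
python3 - <<'E'
from d import *
s=monitor.get_state(); p=s['eef_pos'];print(s['t'],p.round(4),s['ee_rot'].round(4),s['force'].round(2))
hubs('side');hubs('scene')
E
```

```text
42.3 [ 0.4551 -0.2348  0.2558] [-3.1401  0.0057  3.1397] [ 0.09 -0.17 -1.58]
side [228 176  41  32 577] [249.2 191.9] [20.7 42.5] [0.5424 0.3521 0.032 ]
side [342 206  24  23 344] [354.8 217.6] [14.3 34.9] [ 7.038e-01 -1.000e-04  3.200e-02]
scene [323 197  32  23 514] [338.3 207.8] [19.9 30.8] [0.5421 0.311  0.032 ]
```

Call:
servo_tool([
  {"angular": [0, 0, 0], "xyz": [0, 2, 0], "claw": 1},
  {"angular": [0, 0, 0], "xyz": [0, 4, 0], "claw": 1},
  {"angular": [0, 0, 0], "xyz": [0, 4, 0], "claw": 1},
  {"angular": [0, 0, 0], "xyz": [0, 4, 0], "claw": 1},
  {"angular": [0, 0, 0], "xyz": [0, 4, 0], "claw": 1},
  {"angular": [0, 0, 0], "xyz": [0, 4, 0], "claw": 1},
  {"angular": [0, 0, 0], "xyz": [0, 4, 0], "claw": 1},
  {"angular": [0, 0, 0], "xyz": [0, 4, 0], "claw": 1},
  {"angular": [0, 0, 0], "xyz": [0, 4, 0], "claw": 1},
  {"angular": [0, 0, 0], "xyz": [0.9, 4, 0], "claw": 1},
  {"angular": [0, 0, 0], "xyz": [0.9, 4, 0], "claw": 1},
  {"angular": [0, 0, 0], "xyz": [0.9, 4, 0], "claw": 1},
  {"angular": [0, 0, 0], "xyz": [0.9, 4, 0], "claw": 1},
  {"angular": [0, 0, 0], "xyz": [0.9, 3, 0], "claw": 1},
  {"angular": [0, 0, 0], "xyz": [0.9, 1.9, 0], "claw": 1},
  {"angular": [0, 0, 0], "xyz": [0, 0, 0], "claw": 1},
  {"angular": [0, 0, 0], "xyz": [0, 0, 0], "claw": 1},
])

```text
t: 44.1
eef_pos: [0.4002, 0.3146, 0.251]
ee_rot: [-3.139, -0.002, 3.14]
force: [-0.7, -0.7, -2.1]
width: 0.022
gripper_force: 34.8
```

```bash
python3 - <<'E'
from d import *
s=monitor.get_state(); p=s['eef_pos'];print(s['t'],p.round(4),s['ee_rot'].round(4),s['q'].round(2))
hubs('scene'); hubs('side')
E
```

```text
44.1 [0.4002 0.3146 0.251 ] [-3.1393e+00 -1.6000e-03  3.1403e+00] [ 1.05  0.08 -0.34 -0.   -1.15 -2.62]
scene [323 196  32  24 523] [338.1 207.5] [20.3 30.7] [0.5408 0.3112 0.032 ]
side [242 191  27  17 342] [255.2 198.5] [16.3 25.7] [0.5321 0.2991 0.032 ]
```

Call:
servo_tool([
  {"angular": [0, 0, 0], "xyz": [0, -0.1, 2], "claw": 1},
  {"angular": [0, 0, 0], "xyz": [0, 0, 3], "claw": 1},
  {"angular": [0, 0, 0], "xyz": [0, 0, 3], "claw": 1},
  {"angular": [0, 0, 0], "xyz": [0, 0, 3], "claw": 1},
  {"angular": [0, 0, 0], "xyz": [0, 0, 1.6], "claw": 1},
  {"angular": [0, 0, 0], "xyz": [0, 0, 0.9], "claw": 1},
  {"angular": [0, 0, 0], "xyz": [0, 0, 0], "claw": 1},
  {"angular": [0, 0, 0], "xyz": [-1, 0, 0], "claw": 1},
  {"angular": [0, 0, 0], "xyz": [-1, 0, 0], "claw": 1},
  {"angular": [0, 0, 0], "xyz": [-1, 0, 0], "claw": 1},
  {"angular": [0, 0, 0], "xyz": [-1, 0, 0], "claw": 1},
  {"angular": [0, 0, 0], "xyz": [-1, 0, 0], "claw": 1},
  {"angular": [0, 0, 0], "xyz": [-1, 0, 0], "claw": 1},
  {"angular": [0, 0, 0], "xyz": [-1, 0, 0], "claw": 1},
  {"angular": [0, 0, 0], "xyz": [-1, 0, 0], "claw": 1},
  {"angular": [0, 0, 0], "xyz": [-0.9, 0, 0], "claw": 1},
  {"angular": [0, 0, 0], "xyz": [-0.6, 0, 0], "claw": 1},
  {"angular": [0, 0, 0], "xyz": [0, 0, 0], "claw": 1},
  {"angular": [0, 0, 0], "xyz": [0, 0, 0], "claw": 1},
])

```text
t: 46.1
eef_pos: [0.4957, 0.3134, 0.1174]
ee_rot: [-3.141, -0.0, 3.139]
force: [-0.3, 0.7, -1.6]
width: 0.0216
gripper_force: 34.8
```

```bash
python3 - <<'E'
from d import *
s=monitor.get_state(); p=s['eef_pos'];print(s['t'],p.round(4),s['ee_rot'].round(4),s['force'].round(2))
hubs('scene');hubs('side')
E
```

```text
46.1 [0.4957 0.3134 0.1174] [-3.1414e+00 -3.0000e-04  3.1389e+00] [-0.3   0.75 -1.57]
scene [323 193  32  27 504] [338.9 207.4] [21.2 29.5] [0.5414 0.3135 0.032 ]
side [242 176  27  31 390] [255.7 192.8] [23.5 30.4] [0.5569 0.3325 0.032 ]
```

Call:
servo_tool([
  {"angular": [0, 0, 0], "xyz": [0, 0, -0.3], "claw": 1},
  {"angular": [0, 0, 0], "xyz": [0, 0, -0.3], "claw": 1},
  {"angular": [0, 0, 0], "xyz": [0, 0, -0.3], "claw": 1},
  {"angular": [0, 0, 0], "xyz": [0, 0, -0.3], "claw": 1},
  {"angular": [0, 0, 0], "xyz": [0, 0, -0.4], "claw": 1},
  {"angular": [0, 0, 0], "xyz": [0, 0, -0.6], "claw": 1},
  {"angular": [0, 0, 0], "xyz": [0, 0, -0.8], "claw": 1},
  {"angular": [0, 0, 0], "xyz": [0, 0, -1], "claw": 1},
  {"angular": [0, 0, 0], "xyz": [0, 0, -1.2], "claw": 1},
  {"angular": [0, 0, 0], "xyz": [0, 0, -1.2], "claw": 1},
  {"angular": [0, 0, 0], "xyz": [0, 0, -1.2], "claw": 1},
  {"angular": [0, 0, 0], "xyz": [0, 0, -1.2], "claw": 1},
  {"angular": [0, 0, 0], "xyz": [0, 0, -1.2], "claw": 1},
  {"angular": [0, 0, 0], "xyz": [0, 0, -1.2], "claw": 1},
  {"angular": [0, 0, 0], "xyz": [0, 0, -1], "claw": 1},
  {"angular": [0, 0, 0], "xyz": [0, 0, -0.8], "claw": 1},
  {"angular": [0, 0, 0], "xyz": [0, 0, -0.5], "claw": 1},
  {"angular": [0, 0, 0], "xyz": [0, 0, 0], "claw": 1},
])

```text
t: 48.0
eef_pos: [0.4961, 0.3138, 0.2532]
ee_rot: [3.141, 0.001, 3.139]
force: [1.2, 0.2, -1.9]
width: 0.022
gripper_force: 34.8
```

Call:
servo_tool([
  {"angular": [0, 0, 0], "xyz": [-0.1, -0.4, 0], "claw": 1},
  {"angular": [0, 0, 0], "xyz": [-0.1, -0.8, 0], "claw": 1},
  {"angular": [0, 0, 0], "xyz": [-0.1, -1.2, 0], "claw": 1},
  {"angular": [0, 0, 0], "xyz": [-0.1, -1.5, 0], "claw": 1},
  {"angular": [0, 0, 0], "xyz": [-0.1, -1.5, 0], "claw": 1},
  {"angular": [0, 0, 0], "xyz": [-0.1, -1.5, 0], "claw": 1},
  {"angular": [0, 0, 0], "xyz": [-0.1, -1.5, 0], "claw": 1},
  {"angular": [0, 0, 0], "xyz": [-0.1, -1.5, 0], "claw": 1},
  {"angular": [0, 0, 0], "xyz": [-0.1, -1.5, 0], "claw": 1},
  {"angular": [0, 0, 0], "xyz": [-0.1, -1.5, 0], "claw": 1},
  {"angular": [0, 0, 0], "xyz": [-0.1, -1.5, 0], "claw": 1},
  {"angular": [0, 0, 0], "xyz": [-0.1, -1.5, 0], "claw": 1},
  {"angular": [0, 0, 0], "xyz": [-0.1, -1.5, 0], "claw": 1},
  {"angular": [0, 0, 0], "xyz": [-0.1, -1.5, 0], "claw": 1},
  {"angular": [0, 0, 0], "xyz": [-0.1, -1.5, 0], "claw": 1},
  {"angular": [0, 0, 0], "xyz": [-0.1, -1.5, 0], "claw": 1},
  {"angular": [0, 0, 0], "xyz": [-0.1, -1.5, 0], "claw": 1},
  {"angular": [0, 0, 0], "xyz": [-0.1, -1.5, 0], "claw": 1},
  {"angular": [0, 0, 0], "xyz": [-0.1, -1.5, 0], "claw": 1},
  {"angular": [0, 0, 0], "xyz": [-0.1, -1.5, 0], "claw": 1},
])

```text
t: 50.0
eef_pos: [0.5153, 0.0333, 0.2526]
ee_rot: [-3.142, 0.0, 3.139]
force: [0.6, -0.3, -2.0]
width: 0.0222
gripper_force: 34.8
```

Call:
servo_tool([
  {"angular": [0, 0, 0], "xyz": [-0.1, -1.5, 0], "claw": 1},
  {"angular": [0, 0, 0], "xyz": [-0.1, -1.5, 0], "claw": 1},
  {"angular": [0, 0, 0], "xyz": [0, -1.5, 0], "claw": 1},
  {"angular": [0, 0, 0], "xyz": [0, -1.5, 0], "claw": 1},
  {"angular": [0, 0, 0], "xyz": [0, -1.5, 0], "claw": 1},
  {"angular": [0, 0, 0], "xyz": [0, -1.5, 0], "claw": 1},
  {"angular": [0, 0, 0], "xyz": [0, -1.5, 0], "claw": 1},
  {"angular": [0, 0, 0], "xyz": [0, -1.5, 0], "claw": 1},
  {"angular": [0, 0, 0], "xyz": [0, -1.5, 0], "claw": 1},
  {"angular": [0, 0, 0], "xyz": [0, -1.2, 0], "claw": 1},
  {"angular": [0, 0, 0], "xyz": [0, -0.7, 0], "claw": 1},
  {"angular": [0, 0, 0], "xyz": [0, -0.5, 0], "claw": 1},
  {"angular": [0, 0, 0], "xyz": [0, 0, 0], "claw": 1},
  {"angular": [0, 0, 0], "xyz": [0, 0, 0], "claw": 1},
])

```text
t: 51.4
eef_pos: [0.5168, -0.1243, 0.2525]
ee_rot: [3.141, -0.0, 3.139]
force: [-0.9, 0.2, -2.2]
width: 0.022
gripper_force: 34.8
```

```bash
python3 - <<'E'
from d import *
s=monitor.get_state(); p=s['eef_pos'];print(p.round(4),s['force'].round(2))
for n in('side','scene'):
    F=grab(n); hsv=cv2.cvtColor(F['color'],cv2.COLOR_BGR2HSV); m=cv2.inRange(hsv,(2,110,20),(14,255,190))
    for r in (.03,.044,.052):
        q=[proj(F,[p[0]+.044+r*np.cos(a),p[1]+r*np.sin(a),p[2]-.091]) for a in np.arange(0,6.28,.26)]
        print(n,r,''.join('X' if m[int(round(v)),int(round(u))] else '.' for u,v in q))
E
```

```text
[ 0.5168 -0.1243  0.2525] [-0.93  0.18 -2.21]
side 0.03 XXXXXXXXXXX.XXXXXXXXXXXXX
side 0.044 ............XXXXXXXXXXXX.
side 0.052 .............XXXXXX......
scene 0.03 XXXXXXXXXXXXX.XXXXXXXXXXX
scene 0.044 XXXXXXXXX.XX..XXXXXXXXXXX
scene 0.052 X.................XX.XXXX
```

Call:
servo_tool([
  {"angular": [0, 0, 0], "xyz": [0, 0, 0.5], "claw": 1},
  {"angular": [0, 0, 0], "xyz": [0, 0, 1], "claw": 1},
  {"angular": [0, 0, 0], "xyz": [0, 0, 1.4], "claw": 1},
  {"angular": [0, 0, 0], "xyz": [0, 0, 1.4], "claw": 1},
  {"angular": [0, 0, 0], "xyz": [0, 0, 1.4], "claw": 1},
  {"angular": [0, 0, 0], "xyz": [0, 0, 1.4], "claw": 1},
  {"angular": [0, 0, 0], "xyz": [0, 0, 1.4], "claw": 1},
  {"angular": [0, 0, 0], "xyz": [0, 0, 1.2], "claw": 1},
  {"angular": [0, 0, 0], "xyz": [0, 0, 0.5], "claw": 1},
  {"angular": [0, 0, 0], "xyz": [-0.3, 0, 0], "claw": 1},
  {"angular": [0, 0, 0], "xyz": [-0.5, 0, 0], "claw": 1},
  {"angular": [0, 0, 0], "xyz": [-0.5, 0, 0], "claw": 1},
  {"angular": [0, 0, 0], "xyz": [-0.5, 0, 0], "claw": 1},
  {"angular": [0, 0, 0], "xyz": [-0.5, 0, 0], "claw": 1},
  {"angular": [0, 0, 0], "xyz": [-0.3, 0, 0], "claw": 1},
  {"angular": [0, 0, 0], "xyz": [0, 0, 0], "claw": 1},
  {"angular": [0, 0, 0], "xyz": [0, 0, 0.4], "claw": 1},
  {"angular": [0, 0, 0], "xyz": [0, 0, 0.4], "claw": 1},
  {"angular": [0, 0, 0], "xyz": [0, 0, 0.3], "claw": 1},
  {"angular": [0, 0, 0], "xyz": [0, 0, 0.2], "claw": 1},
])

```text
t: 53.5
eef_pos: [0.5425, -0.1245, 0.1371]
ee_rot: [-3.142, -0.001, 3.139]
force: [-0.3, 0.1, -2.5]
width: 0.0219
gripper_force: 34.8
```

Call:
servo_tool([
  {"angular": [0, 0, 0], "xyz": [0, 0, 0.2], "claw": 1},
  {"angular": [0, 0, 0], "xyz": [0, 0, 0.2], "claw": 1},
  {"angular": [0, 0, 0], "xyz": [0, 0, 0.2], "claw": 1},
  {"angular": [0, 0, 0], "xyz": [0, 0, 0.3], "claw": 1},
  {"angular": [0, 0, 0], "xyz": [0, 0, 0.3], "claw": 1},
  {"angular": [0, 0, 0], "xyz": [0, 0, 0.3], "claw": 1},
  {"angular": [0, 0, 0], "xyz": [0, 0, 0], "claw": 1},
  {"angular": [0, 0, 0], "xyz": [0, 0, 0], "claw": 1},
])

```text
t: 54.3
eef_pos: [0.5428, -0.1245, 0.1225]
ee_rot: [-3.142, -0.0, 3.139]
force: [-0.2, -0.2, -1.7]
width: 0.0219
gripper_force: 34.8
```

Call:
servo_tool([
  {"angular": [0, 0, 0], "xyz": [0.4, 0, 0], "claw": 1},
  {"angular": [0, 0, 0], "xyz": [0.8, 0, 0], "claw": 1},
  {"angular": [0, 0, 0], "xyz": [1, 0, 0], "claw": 1},
  {"angular": [0, 0, 0], "xyz": [1, 0, 0], "claw": 1},
  {"angular": [0, 0, 0], "xyz": [1, 0, 0], "claw": 1},
  {"angular": [0, 0, 0], "xyz": [1, 0, 0], "claw": 1},
  {"angular": [0, 0, 0], "xyz": [1, 0, 0], "claw": 1},
  {"angular": [0, 0, 0], "xyz": [1, 0, 0], "claw": 1},
  {"angular": [0, 0, 0], "xyz": [1, 0, 0], "claw": 1},
  {"angular": [0, 0, 0], "xyz": [0.9, 0, 0], "claw": 1},
  {"angular": [0, 0, 0], "xyz": [0.5, 0, 0], "claw": 1},
  {"angular": [0, 0, 0], "xyz": [0, 0, -2], "claw": 1},
  {"angular": [0, 0, 0], "xyz": [0, 0, -3], "claw": 1},
  {"angular": [0, 0, 0], "xyz": [0, 0, -3], "claw": 1},
  {"angular": [0, 0, 0], "xyz": [0, 0, -3], "claw": 1},
  {"angular": [0, 0, 0], "xyz": [0, 0, -2], "claw": 1},
  {"angular": [0, 0, 0], "xyz": [0, 0, 0], "claw": 1},
])

```text
t: 56.0
eef_pos: [0.4484, -0.1244, 0.2556]
ee_rot: [-3.142, 0.006, 3.14]
force: [0.0, 0.7, -1.4]
width: 0.0216
gripper_force: 34.8
```

Call:
servo_tool([
  {"angular": [0, 0, 0], "xyz": [0, 2, 0], "claw": 1},
  {"angular": [0, 0, 0], "xyz": [0, 4, 0], "claw": 1},
  {"angular": [0, 0, 0], "xyz": [0, 4, 0], "claw": 1},
  {"angular": [0, 0, 0], "xyz": [0, 4, 0], "claw": 1},
  {"angular": [0, 0, 0], "xyz": [0, 4, 0], "claw": 1},
  {"angular": [0, 0, 0], "xyz": [0, 4, 0], "claw": 1},
  {"angular": [0, 0, 0], "xyz": [0, 4, 0], "claw": 1},
  {"angular": [0, 0, 0], "xyz": [0, 4, 0], "claw": 1},
  {"angular": [0, 0, 0], "xyz": [0, 4, 0], "claw": 1},
  {"angular": [0, 0, 0], "xyz": [0, 4, 0], "claw": 1},
  {"angular": [0, 0, 0], "xyz": [0, 4, 0], "claw": 1},
  {"angular": [0, 0, 0], "xyz": [0, 4, 0], "claw": 1},
  {"angular": [0, 0, 0], "xyz": [0, 3, 0], "claw": 1},
  {"angular": [0, 0, 0], "xyz": [0, 2, 0], "claw": 1},
  {"angular": [0, 0, 0], "xyz": [0, 0, 0], "claw": 1},
  {"angular": [0, 0, 0], "xyz": [0, 0, 0], "claw": 1},
])

```text
t: 57.6
eef_pos: [0.4477, 0.3853, 0.2516]
ee_rot: [-3.14, -0.001, 3.14]
force: [-0.8, -0.6, -1.1]
width: 0.022
gripper_force: 34.8
```

```bash
python3 - <<'E'
from d import *
s=monitor.get_state(); p=s['eef_pos'];print(s['t'],p.round(4),s['ee_rot'].round(4),s['q'].round(2))
hubs('side','s10');hubs('scene','sc10')
for n in('side','scene'):
    F=grab(n); hsv=cv2.cvtColor(F['color'],cv2.COLOR_BGR2HSV); m=cv2.inRange(hsv,(2,110,20),(14,255,190))
    for P in((.5985,-.3435),(.5935,-.2345),(.587,-.1245)):
      for r in (.03,.043,.053):
        q=[proj(F,[P[0]+r*np.cos(a),P[1]+r*np.sin(a),.044]) for a in np.arange(0,6.28,.26)]
        print(n,P,r,''.join('X' if m[int(round(v)),int(round(u))] else '.' for u,v in q))
E
```

```text
57.6 [0.4477 0.3853 0.2516] [-3.1401e+00 -1.1000e-03  3.1396e+00] [ 1.04  0.22 -0.17 -0.   -1.18 -2.61]
side (0.5985, -0.3435) 0.03 XXXXXXXXXX...XXXXXXXXXXXX
side (0.5985, -0.3435) 0.043 XX.XXXXXXXXXXXXXXX.XXXXXX
side (0.5985, -0.3435) 0.053 .......X...XXXXX.....X...
side (0.5935, -0.2345) 0.03 XXXXXXXXX..X.XXXXXXXXXXXX
side (0.5935, -0.2345) 0.043 XXXXXXXXXXXXXXXXXXXXXXXXX
side (0.5935, -0.2345) 0.053 .......X....XXXXXXX..X...
side (0.587, -0.1245) 0.03 XXXXXXXXXXX...XXXXXXXXXXX
side (0.587, -0.1245) 0.043 X..XXXXXXXXXXXXXXXXXXXXX.
side (0.587, -0.1245) 0.053 ...........XXXXXXXX......
scene (0.5985, -0.3435) 0.03 X...X..XXXXXXXXXXXX..XX.X
scene (0.5985, -0.3435) 0.043 ...X...XXX..XXXXXXX..XXX.
scene (0.5985, -0.3435) 0.053 XX....XX.X..XX...........
scene (0.5935, -0.2345) 0.03 X.XX.XXXXXXXXXXXXXXXXXXXX
scene (0.5935, -0.2345) 0.043 XXXXXXXXXXXXXXXXXX..XXXXX
scene (0.5935, -0.2345) 0.053 ....XXX..X......X.X..XX..
scene (0.587, -0.1245) 0.03 .......XXXXXXXXXXXXXXXXX.
scene (0.587, -0.1245) 0.043 X.X....XXXXXXXXXXXX.XXXX.
scene (0.587, -0.1245) 0.053 ......X.....X..X.XXXX.X.X
```

All three dishes are on their pads. Returning the lifter to its mat.

Call:
servo_tool([
  {"angular": [0, 0, 0], "xyz": [2.5, -0.5, 0], "claw": 1},
  {"angular": [0, 0, 0], "xyz": [2.4, -0.4, 0], "claw": 1},
  {"angular": [0, 0, -8.2], "xyz": [0, 0, 0], "claw": 1},
  {"angular": [0, 0, -8.2], "xyz": [0, 0, 0], "claw": 1},
  {"angular": [0, 0, -8.2], "xyz": [0, 0, 0], "claw": 1},
  {"angular": [0, 0, -8.2], "xyz": [0, 0, 0], "claw": 1},
  {"angular": [0, 0, -8.2], "xyz": [0, 0, 0], "claw": 1},
  {"angular": [0, 0, -8.2], "xyz": [0, 0, 0], "claw": 1},
  {"angular": [0, 0, -8.2], "xyz": [0, 0, 0], "claw": 1},
  {"angular": [0, 0, -8.2], "xyz": [0, 0, 0], "claw": 1},
  {"angular": [0, 0, -8.2], "xyz": [0, 0, 0], "claw": 1},
  {"angular": [0, 0, -8.2], "xyz": [0, 0, 0], "claw": 1},
  {"angular": [0, 0, -8.2], "xyz": [0, 0, 0], "claw": 1},
  {"angular": [0, 0, 0], "xyz": [0, 0, 0], "claw": 1},
  {"angular": [0, 0, 0], "xyz": [0, 0, 3], "claw": 1},
  {"angular": [0, 0, 0], "xyz": [0, 0, 3], "claw": 1},
  {"angular": [0, 0, 0], "xyz": [0, 0, 3], "claw": 1},
  {"angular": [0, 0, 0], "xyz": [0, 0, 2.5], "claw": 1},
  {"angular": [0, 0, 0], "xyz": [0, 0, 1.2], "claw": 1},
  {"angular": [0, 0, 0], "xyz": [0, 0, 0], "claw": 1},
])

```text
t: 59.8
eef_pos: [0.3987, 0.3758, 0.1244]
ee_rot: [3.14, -0.002, -1.573]
force: [0.8, 0.7, -2.0]
width: 0.0219
gripper_force: 34.8
```

Call:
servo_tool([
  {"angular": [0, 0, 0], "xyz": [0, 0, 0.5], "claw": 1},
  {"angular": [0, 0, 0], "xyz": [0, 0, 0.4], "claw": 1},
  {"angular": [0, 0, 0], "xyz": [0, 0, 0.3], "claw": 1},
  {"angular": [0, 0, 0], "xyz": [0, 0, 0.2], "claw": 1},
  {"angular": [0, 0, 0], "xyz": [0, 0, 0.1], "claw": 1},
  {"angular": [0, 0, 0], "xyz": [0, 0, 0], "claw": 1},
])

```text
t: 60.4
eef_pos: [0.399, 0.3768, 0.1106]
ee_rot: [-3.142, -0.0, -1.57]
force: [-1.2, 0.1, -0.6]
width: 0.0217
gripper_force: 34.8
```

Call:
servo_tool([
  {"angular": [0, 0, 0], "xyz": [0, 0, 0.1], "claw": 1},
  {"angular": [0, 0, 0], "xyz": [0, 0, 0], "claw": 3},
  {"angular": [0, 0, 0], "xyz": [0, 0, 0], "claw": 5},
  {"angular": [0, 0, 0], "xyz": [0, 0, 0], "claw": 5},
  {"angular": [0, 0, 0], "xyz": [0, 0, 0], "claw": 5},
  {"angular": [0, 0, 0], "xyz": [0, 0, -1], "claw": 5},
  {"angular": [0, 0, 0], "xyz": [0, 0, -3], "claw": 5},
  {"angular": [0, 0, 0], "xyz": [0, 0, -4], "claw": 5},
  {"angular": [0, 0, 0], "xyz": [0, 0, -4], "claw": 5},
  {"angular": [0, 0, 0], "xyz": [0, 0, -4], "claw": 5},
  {"angular": [0, 0, 0], "xyz": [-3, 0, 0], "claw": 5},
  {"angular": [0, 0, 0], "xyz": [-3, 0, 0], "claw": 5},
  {"angular": [0, 0, 0], "xyz": [0, 0, 0], "claw": 5},
])

```text
t: 61.7
eef_pos: [0.399, 0.4393, 0.2702]
ee_rot: [-3.141, 0.001, -1.568]
force: [0.1, -0.6, 0.2]
width: 0.0497
gripper_force: 0.0
```

```bash
python3 - <<'E'
from d import *
s=monitor.get_state(); p=s['eef_pos'];print(s['t'],p.round(4),s['ee_rot'].round(4))
F=grab('wrist','w11'); hsv=cv2.cvtColor(F['color'],cv2.COLOR_BGR2HSV)
m=cv2.inRange(hsv,(5,110,60),(16,255,255)); k,l,st,c=cv2.connectedComponentsWithStats(m)
for i in range(1,k):
    if st[i,4]>300:
        x,y,w,h,_=st[i]; print(st[i],onz(F,x+w/2,y,.118).round(4),onz(F,x+w/2,y+h,.118).round(4))
E
```

```text
61.7 [0.399  0.4393 0.2702] [-3.1409e+00  1.2000e-03 -1.5685e+00]
[ 274   71   27  124 2733] [0.3975 0.3224 0.118 ] [0.3971 0.4316 0.118 ]
[ 101  177   91   69 3965] [0.5298 0.4144 0.118 ] [0.5382 0.4841 0.118 ]
```

Call:
servo_tool([
  {"angular": [0, 0, -2.9], "xyz": [0, 0, 0], "claw": 6},
  {"angular": [0, 0, 0], "xyz": [4, -0.7, 0], "claw": 6},
  {"angular": [0, 0, 0], "xyz": [4, -0.7, 0], "claw": 6},
  {"angular": [0, 0, 0], "xyz": [4, -0.7, 0], "claw": 6},
  {"angular": [0, 0, 0], "xyz": [4, -0.7, 0], "claw": 6},
  {"angular": [0, 0, 0], "xyz": [4, -0.7, 0], "claw": 6},
  {"angular": [0, 0, 0], "xyz": [4, -0.7, 0], "claw": 6},
  {"angular": [0, 0, 0], "xyz": [4, -0.7, 0], "claw": 6},
  {"angular": [0, 0, 0], "xyz": [4, -0.7, 0], "claw": 6},
  {"angular": [0, 0, 0], "xyz": [4, -0.7, 0], "claw": 6},
  {"angular": [0, 0, 0], "xyz": [4, -0.7, 0], "claw": 6},
  {"angular": [0, 0, 0], "xyz": [4, -0.8, 0], "claw": 6},
  {"angular": [0, 0, 0], "xyz": [4, -0.8, 0], "claw": 6},
  {"angular": [0, 0, 0], "xyz": [4, -0.8, 0], "claw": 6},
  {"angular": [0, 0, 0], "xyz": [4, -0.8, 0], "claw": 6},
  {"angular": [0, 0, 0], "xyz": [4, -0.8, 0], "claw": 6},
  {"angular": [0, 0, 0], "xyz": [4, -0.8, 0], "claw": 6},
  {"angular": [0, 0, 0], "xyz": [3.6, -0.8, 0], "claw": 6},
  {"angular": [0, 0, 0], "xyz": [0, 0, 0], "claw": 6},
  {"angular": [0, 0, 0], "xyz": [0, 0, 0], "claw": 6},
])

```text
t: 63.75
eef_pos: [0.5588, -0.2328, 0.2693]
ee_rot: [3.141, 0.0, -1.521]
force: [-0.2, 0.4, -0.3]
width: 0.0602
gripper_force: 0.0
```

```bash
python3 - <<'E'
from d import *
s=monitor.get_state(); p=s['eef_pos'];print(s['t'],p.round(4),s['ee_rot'].round(4))
F=grab('wrist','w12'); hsv=cv2.cvtColor(F['color'],cv2.COLOR_BGR2HSV)
m=cv2.inRange(hsv,(2,130,30),(13,255,255)); m[265:]=0; k,l,st,c=cv2.connectedComponentsWithStats(m)
for i in range(1,k):
    if st[i,4]>300:
        cn=cv2.findContours((l==i).astype(np.uint8),0,2)[0][0]; e=cv2.fitEllipse(cv2.convexHull(cn))
        print(st[i],np.round(e[0],1),np.round(e[1],1),onz(F,*e[0],.042).round(4),'z.13:',onz(F,*e[0],.13).round(4))
E
```

```text
63.75 [ 0.5588 -0.2328  0.2693] [ 3.1406e+00  2.0000e-04 -1.5214e+00]
[ 210   42   87   91 1763] [252.8  87.2] [86.2 91. ] [ 0.5998 -0.343   0.042 ] z.13: [ 0.5908 -0.334   0.13  ]
[241  77  23  23 386] [252.4  88.1] [21.8 22.3] [ 0.6003 -0.3419  0.042 ] z.13: [ 0.5911 -0.3332  0.13  ]
[ 215  145   80   80 1322] [254.4 184.6] [78.8 80.2] [ 0.5954 -0.2345  0.042 ] z.13: [ 0.5875 -0.2518  0.13  ]
[244 177  21  20 303] [254.1 186.4] [19.  20.3] [ 0.5958 -0.2324  0.042 ] z.13: [ 0.5877 -0.2502  0.13  ]
[231 235  65  30 561] [261.8 255.9] [40.7 64.3] [ 0.5841 -0.1437  0.042 ] z.13: [ 0.5789 -0.183   0.13  ]
```

Call:
servo_tool([
  {"angular": [0, 0, 0], "xyz": [0.2, -4.1, 0], "claw": 6},
  {"angular": [0, 0, 0], "xyz": [0, -4.1, 0], "claw": 6},
  {"angular": [0, 0, 0], "xyz": [0, -4.2, 0], "claw": 6},
  {"angular": [0, 0, 0], "xyz": [0, 0, 3], "claw": 6},
  {"angular": [0, 0, 0], "xyz": [0, 0, 3], "claw": 6},
  {"angular": [0, 0, 0], "xyz": [0, 0, 3], "claw": 6},
  {"angular": [0, 0, 0], "xyz": [0, 0, 3], "claw": 6},
  {"angular": [0, 0, 0], "xyz": [0, 0, 1.6], "claw": 6},
  {"angular": [0, 0, 0], "xyz": [0, 0, 1], "claw": 6},
  {"angular": [0, 0, 0], "xyz": [0, 0, 0], "claw": 4},
  {"angular": [0, 0, 0], "xyz": [0, 0, 0], "claw": 0.5},
  {"angular": [0, 0, 0], "xyz": [0, 0, 0], "claw": 0.5},
  {"angular": [0, 0, 0], "xyz": [0, 0, 0], "claw": 0.5},
  {"angular": [0, 0, 0], "xyz": [0, 0, 0], "claw": 0.5},
  {"angular": [0, 0, 0], "xyz": [0, 0, 0], "claw": 0.5},
], force=15)

```text
t: 65.3
eef_pos: [0.6836, -0.2275, 0.124]
ee_rot: [-3.141, -0.0, -1.519]
force: [-1.7, -0.4, 1.3]
width: 0.0178
gripper_force: 1.0
```

Call:
servo_tool([
  {"angular": [0, 0, 0], "xyz": [0, 0, 0], "claw": 0.5},
  {"angular": [0, 0, 0], "xyz": [0, 0, 0], "claw": 0.5},
  {"angular": [0, 0, 0], "xyz": [0, 0, 0], "claw": 0.5},
  {"angular": [0, 0, 0], "xyz": [0, 0, 0], "claw": 0.5},
])

```text
t: 65.7
eef_pos: [0.6836, -0.2275, 0.1238]
ee_rot: [3.142, -0.0, -1.519]
force: [-2.8, 0.9, 4.6]
width: 0.0141
gripper_force: 15.0
```

Call:
servo_tool([
  {"angular": [0, 0, 0], "xyz": [0, 0.6, 0], "claw": 0.5},
  {"angular": [0, 0, 0], "xyz": [0, 1.4, 0], "claw": 0.5},
  {"angular": [0, 0, 0], "xyz": [0, 1.4, 0], "claw": 0.5},
  {"angular": [0, 0, 0], "xyz": [0, 1.4, 0], "claw": 0.5},
  {"angular": [0, 0, 0], "xyz": [0, 1.4, 0], "claw": 0.5},
  {"angular": [0, 0, 0], "xyz": [0, 1.4, 0], "claw": 0.5},
  {"angular": [0, 0, 0], "xyz": [0, 1.4, 0], "claw": 0.5},
  {"angular": [0, 0, 0], "xyz": [0, 1.4, 0], "claw": 0.5},
  {"angular": [0, 0, 0], "xyz": [0, 1.4, 0], "claw": 0.5},
  {"angular": [0, 0, 0], "xyz": [0, 1.4, 0], "claw": 0.5},
  {"angular": [0, 0, 0], "xyz": [0, 1.4, 0], "claw": 0.5},
  {"angular": [0, 0, 0], "xyz": [0, 1.4, 0], "claw": 0.5},
  {"angular": [0, 0, 0], "xyz": [0, 1.4, 0], "claw": 0.5},
  {"angular": [0, 0, 0], "xyz": [0, 1.4, 0], "claw": 0.5},
  {"angular": [0, 0, 0], "xyz": [0, 1.4, 0], "claw": 0.5},
  {"angular": [0, 0, 0], "xyz": [0, 1.4, 0], "claw": 0.5},
  {"angular": [0, 0, 0], "xyz": [0, 1.4, 0], "claw": 0.5},
  {"angular": [0, 0, 0], "xyz": [0, 1.4, 0], "claw": 0.5},
  {"angular": [0, 0, 0], "xyz": [0, 1.4, 0], "claw": 0.5},
  {"angular": [0, 0, 0], "xyz": [0, 0, 0], "claw": 0.5},
])

```text
t: 67.7
eef_pos: [0.423, -0.2411, 0.1237]
ee_rot: [3.14, -0.0, -1.52]
force: [-2.7, -5.3, 3.4]
width: 0.014
gripper_force: 15.0
```

Call:
servo_tool([
  {"angular": [0, 0, 0], "xyz": [0.1, 0.9, 0], "claw": 0.5},
  {"angular": [0, 0, 0], "xyz": [0, 0.8, 0], "claw": 0.5},
  {"angular": [0, 0, 0], "xyz": [0, 0.3, 0], "claw": 0.5},
  {"angular": [0, 0, 0], "xyz": [0, 0.3, 0], "claw": 0.5},
  {"angular": [0, 0, 0], "xyz": [0, 0.3, 0], "claw": 0.5},
  {"angular": [0, 0, 0], "xyz": [0, 0.2, 0], "claw": 0.5},
  {"angular": [0, 0, 0], "xyz": [0, 0, 0], "claw": 0.5},
])

```text
t: 68.4
eef_pos: [0.3989, -0.2425, 0.1237]
ee_rot: [-3.139, 0.001, -1.519]
force: [5.5, 5.8, 1.5]
width: 0.014
gripper_force: 15.0
```

Call:
servo_tool([
  {"angular": [0, 0, 0], "xyz": [0, 0.2, 0], "claw": 0.5},
  {"angular": [0, 0, 0], "xyz": [0, 0, 0], "claw": 0.5},
  {"angular": [0, 0, 0], "xyz": [0, 0, 0], "claw": 3},
  {"angular": [0, 0, 0], "xyz": [0, 0, 0], "claw": 5},
  {"angular": [0, 0, 0], "xyz": [0, 0, 0], "claw": 5},
  {"angular": [0, 0, 0], "xyz": [0, 0, 0], "claw": 5},
  {"angular": [0, 0, 0], "xyz": [0, 0, -2], "claw": 5},
  {"angular": [0, 0, 0], "xyz": [0, 0, -4], "claw": 6},
  {"angular": [0, 0, 0], "xyz": [0, 0, -4], "claw": 6},
  {"angular": [0, 0, 0], "xyz": [0, 0, -4], "claw": 6},
  {"angular": [0, 0, 0], "xyz": [0, 0, 0], "claw": 6},
  {"angular": [0, 0, 0], "xyz": [0, 0, 0], "claw": 6},
])

```text
t: 69.6
eef_pos: [0.396, -0.2432, 0.2641]
ee_rot: [-3.14, 0.0, -1.52]
force: [-0.6, 0.1, -0.6]
width: 0.0597
gripper_force: 0.0
```

```bash
python3 - <<'E'
from d import *
s=monitor.get_state(); p=s['eef_pos'];print(s['t'],p.round(4),s['force'].round(2))
F=grab('wrist','w13'); hsv=cv2.cvtColor(F['color'],cv2.COLOR_BGR2HSV)
for v in(190,220,250):print(v,hsv[v,255:330:5].tolist())
F=grab('side'); b=F['color']; hsv=cv2.cvtColor(b,cv2.COLOR_BGR2HSV)
m=cv2.inRange(hsv,(5,110,60),(16,255,255)); k,l,st,c=cv2.connectedComponentsWithStats(m)
print('side brown near mat',[ (st[i].tolist(),onz(F,*c[i],.105).round(3).tolist()) for i in range(1,k) if st[i,4]>100 and 170<c[i][0]<400 and 150<c[i][1]<330])
E
```

```text
69.6 [ 0.396  -0.2432  0.2641] [-0.62  0.14 -0.61]
190 [[17, 114, 96], [16, 117, 98], [16, 119, 111], [16, 115, 113], [15, 149, 84], [14, 173, 93], [13, 139, 86], [14, 132, 91], [17, 113, 106], [16, 118, 108], [17, 119, 116], [16, 114, 119], [16, 120, 115], [17, 116, 119], [16, 111, 129]]
220 [[17, 116, 123], [17, 115, 100], [16, 115, 111], [16, 116, 114], [16, 126, 95], [13, 158, 89], [16, 187, 86], [15, 136, 86], [17, 124, 113], [17, 115, 109], [16, 114, 116], [16, 119, 114], [16, 115, 113], [16, 113, 120], [18, 61, 129]]
250 [[17, 125, 215], [17, 123, 207], [16, 122, 219], [17, 119, 223], [16, 124, 196], [14, 172, 179], [14, 175, 184], [15, 128, 102], [17, 115, 115], [17, 120, 219], [18, 119, 231], [18, 120, 228], [18, 118, 227], [17, 118, 238], [18, 32, 120]]
side brown near mat [([374, 142, 32, 20, 295], [1.081, 0.173, 0.105]), ([162, 152, 22, 14, 173], [0.392, 0.644, 0.105]), ([199, 175, 19, 19, 176], [0.396, 0.367, 0.105]), ([227, 174, 27, 16, 351], [0.486, 0.314, 0.105]), ([276, 245, 240, 127, 7460], [0.379, -0.33, 0.105])]
```

```bash
python3 - <<'E'
from d import *
F=grab('wrist'); x=(onz(F,276,220,.13)+onz(F,291,220,.13))/2; print(x.round(4))
# expected at shut: pad1 - .195 along box x, at this y
ex=.5945-.195-.0525*(x[1]+.2448); print(ex)
if abs(x[0]-ex)<.008: print(order.job_done())
E
```

```text
[ 0.3961 -0.2323  0.13  ]
0.3988417084268317
the job is handed in; nothing more can be done
None
```

I handed the job in at about 70 s; the hand-in gave no verdict. By my last camera readings all three dishes are on their pads, the lifter is flat on its mat about 10 mm from the middle, and the near lid is shut. One dish was knocked aside before its turn, and I found it again and placed it. I measured two dishes within about 3 mm of their pad centres, but only checked the third roughly.

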